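# Clip the pantry torches back into their rack

## Robot

A 6-joint arm with a two-finger parallel gripper is mounted at the origin on the work surface. World frame = base frame: x ahead of the robot, y to its left, z up, the work surface at z = 0. Lengths are in mm, angles in rad, forces in N, time in s.
With the tool pointing down it reaches from about 350 to 975 mm from the base axis. Payload 7.1 kg.
Tool frame: the origin (TCP) lies between the finger pads; the fingertips stand 8 mm ahead of it and the grasp point (between the pads) lies 11 mm behind it (ctrl.tips_ahead is the distance from the TCP to the fingertips, in mm); y points along the fingers, z is the direction in which the jaws open and shut, and the axes are right-handed (so a half turn about y gives the same grasp; the last joint's range is limited). The gripper opens to 88 mm and grips with 3 to 60 N. Pads are 20 mm wide; open, the fingers measure 115 mm over their backs; the gripper's body (75 mm by 178 mm) begins 61 mm behind the grasp point.
Start: joints at [-1.279, 0.423, 1.63, -0, 1.089, -0.019], TCP at [191.155, -595.033, 230.675] pointing down, gripper open.
Joint ranges: [-3, 3], [-0.9, 2.11], [0.09, 2.58], [-1.31, 4.45], [0.11, 2.69], [-2.54, 2.54]. Speed limits (rad/s): [2.39, 2.39, 3.01, 3.14, 3.14, 3.14].

## Interface

Orientations are given as a rotation vector (axis times angle).
In Python, from workcell import ctrl gives the robot as it stands.
- The arm moves only by the shell command python3 -m creep 'ROWS'. ROWS is JSON, a list of rows, each an object of numbers: "tx", "ty", "tz": the shift along the world's x, y, z in mm; "rx", "ry", "rz": the turn, a rotation vector about the world's x, y, z in rad; "fingers": the closure in counts, from 0 (fully open) to 255 (shut). A call has 1 to 10 rows; each row is the pose to reach, as a shift and turn from the pose commanded when the call began; what a row does not reach only later rows make up. A row lasts 1/8 s, in which the tool goes at most 62.5 mm and 10.7 degrees, less where a joint would pass 70% of its speed; a pose out of reach is approached as far as the arm can. A call with a gripper value outside its range is refused whole. The fingers move at their own pace and stop on an object; the grip force is fixed at half the most. Time passes only in rows, so rows that repeat a pose let the fingers close. It gives the time, the measured TCP pose, the force and the opening at its end, in the units of the state.
- ctrl.get_obs(): the state, without advancing time (a new reading comes with each control period).
- ctrl.get_image(name): name is "side" or "top"; returns a dict with "pixels" (400x640x3 uint8, blue, green, red), "intrinsics" (3x3 intrinsics, pixels), "rvec" (rotation vector, rad) and "tvec" (3), from world to camera coordinates, as OpenCV has them. Camera axes: x right, y down, z forward; pixel columns grow to the right and rows downward; lengths in mm; the calibration is good to about 2 mm. A picture is of the moment at which its call begins. There is no depth.
- ctrl.close_job(): hands the job in, once; it reports no verdict.
The state is a dict: "t": time; "qpos": joint angles; "qvel": joint speeds; "joint_torque": joint torques, N m; "ee_pos": TCP position; "orientation": TCP orientation; "ft_force": force on the tool from outside, world axes, zero at the start; "moment": the same for the moment, N m; "width": finger opening in mm.
Only numpy, scipy, OpenCV 4.12 (cv2) and the standard library are available. Lean on these libraries where they do the work, as an engineer would, in place of code of your own. Each camera call takes 0.05 s, during which the arm holds its last target.

## Task

Put the two hand torches lying on the table back into the empty spring clips of the sloping rack: the big one in the wide pair of clips, the slim one in the narrow pair, each with its lamp head at the upper end and its barrel pressed fully home in both clips. Leave the can, the carton and the jar where they stand.

Things in the scene. Friction and masses are not known exactly. Their poses are not given: they have to be found in the camera images.
- big_torch: big hand torch, 188 mm long, about 240 g, the thicker of the two loose ones: round grey barrel 28 mm diameter x 126 mm, square black lamp head 40 x 40 mm, 52 mm long with alu rim and glass end face, square grey tail cap 40 x 40 mm, 10 mm long. Lies on the table, barrel axis 20 mm up. Origin: on the axis, middle of the barrel (grip it there); x along the barrel to the head.
- slim_torch: slim hand torch, 188 mm long, about 150 g, the thinner of the two loose ones: round grey barrel 20 mm diameter x 126 mm, square black lamp head 34 x 34 mm, 52 mm long with alu rim and glass end face, square grey tail cap 34 x 34 mm, 10 mm long. Lies on the table, barrel axis 17 mm up. Origin: on the axis, middle of the barrel (grip it there); x along the barrel to the head.
- big_torch_head (a point): centre of the big torch's glass end face, 115 mm from its origin along x
- slim_torch_head (a point): centre of the slim torch's glass end face, 115 mm from its origin along x
- rack: plywood sloping rack: board 170 mm up the slope x 300 mm wide, tilted 30 deg from level, low edge towards the robot, surface centre 62 mm and upper edge 105 mm above the table. Origin on the table under the board's centre; x level towards the high edge, y along the row, z up. Three places 90 mm apart in varying order: wide clips, narrow clips, one taken.
- wide_clips_seat: where the torch in the wide clips (for 28 mm barrels) lies. Origin: middle of the barrel's axis when fully home, 38 mm above the board; x up the slope along the barrel, y along the row, z the board's outward normal, 30 deg from vertical, leaning to the low edge. The barrel is pressed in along -z until it stops on white blocks 14 mm below the origin.
- narrow_clips_seat: where the torch in the narrow clips (for 20 mm barrels) lies. Origin: middle of the barrel's axis when fully home, 38 mm above the board; x up the slope along the barrel, y along the row, z the board's outward normal, 30 deg from vertical, leaning to the low edge. The barrel is pressed in along -z until it stops on white blocks 10 mm below the origin.
- wide_clips: the wide pair of spring clips: centred 42 mm up and down the slope from the seat, each 20 mm long, two sprung 3 mm steel jaws, mouth 20 mm wide at rest, lips flaring to 20 mm above the seat. Jaws give way outward (push in all 5 to 15 N), then close over the barrel. Between the two clips fingers have free room down to the board. Origin on the board's surface under the pair; x level, z up.
- narrow_clips: the narrow pair of spring clips: centred 42 mm up and down the slope from the seat, each 20 mm long, two sprung 3 mm steel jaws, mouth 13 mm wide at rest, lips flaring to 20 mm above the seat. Jaws give way outward (push in all 5 to 15 N), then close over the barrel. Between the two clips fingers have free room down to the board. Origin on the board's surface under the pair; x level, z up.
- used_clips_seat: the place on the rack that is taken: a similar torch, fixed, barrel 24 mm, head and cap 36 mm square, head up the slope. Origin at its barrel's middle, 38 mm above the board, axes as for the other clips. Not to be handled.
- can: bystander: food can, 72 mm diameter, 100 mm high; origin at the centre of its underside
- carton: bystander: upright carton 60 x 110 x 150 mm (x, y, z); origin at the centre of its underside
- jar: bystander: jar, 76 mm diameter, 110 mm high; origin at the centre of its underside
Mind the look-alikes: they are no part of the job. What is shaped like the big_torch but orange or yellow is not meant.

How it is judged (in metres and radians):
At the end, for the whole second after the job is handed in: The big torch sits in the wide clips and the slim torch in the narrow clips, lamp heads up the slope, released and at rest: barrel middle within 3 mm of fully home in depth and sideways and within 12 mm along the slope, barrel within 4 degrees of the clips' line (x of big_torch in the frame of wide_clips_seat between -0.012 and 0.012 m and y of big_torch in the frame of wide_clips_seat between -0.003 and 0.003 m and z of big_torch in the frame of wide_clips_seat between -0.003 and 0.003 m and angle between the x axis of big_torch and the x axis of wide_clips_seat, either way round below 0.07 rad and x of big_torch_head in the frame of wide_clips_seat above 0.05 m and linear speed of each of big_torch, slim_torch below 0.01 m/s and x of slim_torch in the frame of narrow_clips_seat between -0.012 and 0.012 m and y of slim_torch in the frame of narrow_clips_seat between -0.003 and 0.003 m and z of slim_torch in the frame of narrow_clips_seat between -0.003 and 0.003 m and angle between the x axis of slim_torch and the x axis of narrow_clips_seat, either way round below 0.07 rad and x of slim_torch_head in the frame of narrow_clips_seat above 0.05 m); the robot touches nothing.
It fails at once if the can is moved by more than 20 mm (distance of can from where it was at the start of the episode above 0.02 m).
It fails at once if the carton is moved by more than 20 mm (distance of carton from where it was at the start of the episode above 0.02 m).
It fails at once if the jar is moved by more than 20 mm (distance of jar from where it was at the start of the episode above 0.02 m).
It also fails if it takes over 59 s, if anything falls off the work surface, if the arm or the gripper's body presses on something with over 40 N, if the wrist force passes 120 N, or if a joint passes its speed limit or range.

## Working session

There is one attempt and no reset: what is moved stays moved. The work goes in short steps, Python scripts to look and compute and a shell command to move; the robot and the scene stay as the last step left them, time stands still between calls to the robot, and variables do not carry over. Pictures are saved under pics/ and viewed, and the job is handed in when it is done.

```bash
ls; mkdir -p pics; python3 - <<'E'
from workcell import ctrl
import cv2
print(ctrl.get_obs())
for n in ("side","top"):
    r=ctrl.get_image(n); cv2.imwrite(f"pics/{n}0.png",r["pixels"]); print(n,r["intrinsics"],r["rvec"],r["tvec"])
E
```

```text
pics
{'t': 0.0, 'qpos': array([-1.27899758e+00,  4.23838582e-01,  1.63070452e+00, -3.44845973e-05,
        1.08861027e+00, -1.89714281e-02]), 'qvel': array([ 0.001459  , -0.00027681,  0.00083406,  0.0003095 ,  0.00113867,
       -0.00052784]), 'joint_torque': array([ 4.46161421e-04, -5.44629407e+01, -2.73673546e+01,  6.42052386e-02,
        2.28650233e-02, -1.06412872e-04]), 'ee_pos': array([ 190.99186831, -594.51545409,  229.89740462]), 'orientation': array([-0.32200815,  2.05550427, -2.05229838]), 'ft_force': array([-0.39017147, -0.39592747, -0.44343255]), 'moment': array([-0.01652027, -0.0190616 , -0.00763738]), 'width': 87.97890777160062}
side [[361.02986403   0.         321.13064109]
 [  0.         361.02986403 200.84531026]
 [  0.           0.           1.        ]] [ 0.39123478 -2.70571915  1.24860705] [572.27388642  64.78788951 893.17681569]
top [[476.58334458   0.         313.53957238]
 [  0.         476.58334458 197.51265461]
 [  0.           0.           1.        ]] [ 2.16652604 -2.12497566  0.15468799] [ 125.37598475  568.43086274 1383.07989381]
```

View pics/side0.png

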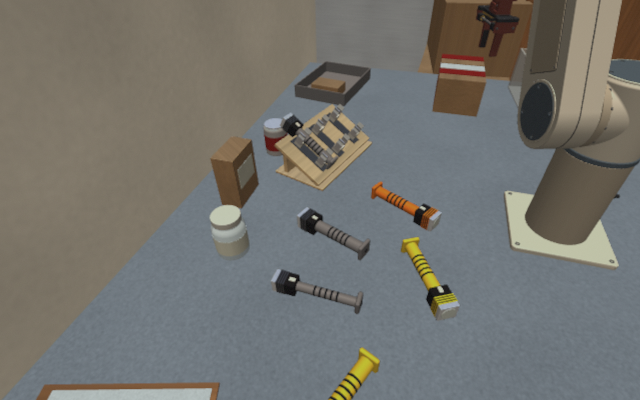

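View pics/top0.png

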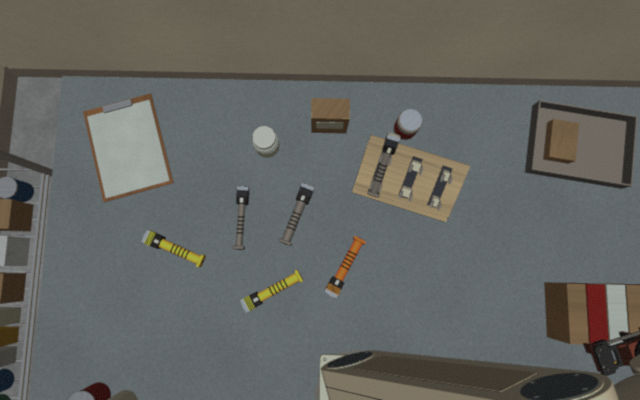

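The top view shows grey torches at about (241,218) and (296,214), and the rack at about (410,178) with its left place taken. I'll enlarge these areas.

```bash
python3 - <<'E'
import cv2
t=cv2.imread("pics/top0.png"); s=cv2.imread("pics/side0.png")
cv2.imwrite("pics/c1.png",cv2.resize(t[125:225,350:475],None,fx=6,fy=6,interpolation=cv2.INTER_CUBIC))
cv2.imwrite("pics/c2.png",cv2.resize(t[175:255,225:325],None,fx=7,fy=7,interpolation=cv2.INTER_CUBIC))
cv2.imwrite("pics/c3.png",cv2.resize(s[95:190,265:380],None,fx=6,fy=6,interpolation=cv2.INTER_CUBIC))
cv2.imwrite("pics/c4.png",cv2.resize(s[200:315,265:380],None,fx=5,fy=5,interpolation=cv2.INTER_CUBIC))
E
```

```text
(no output)
```

View pics/c1.png

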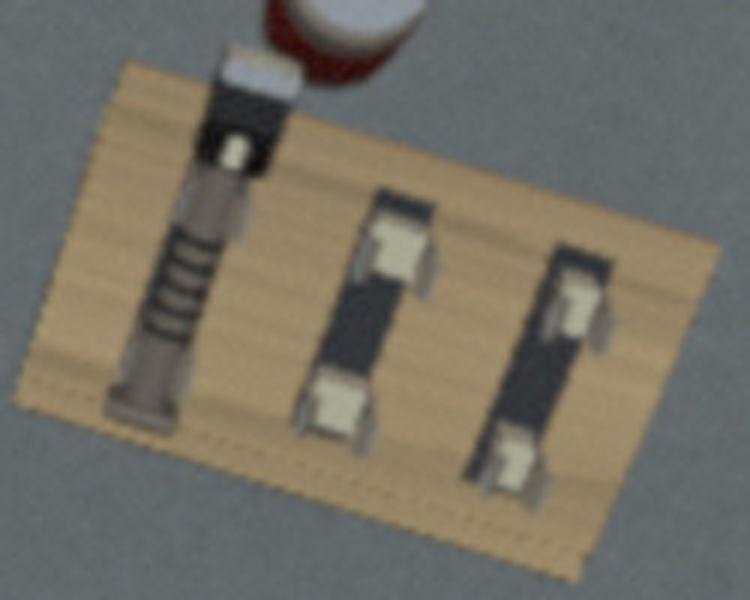

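View pics/c2.png

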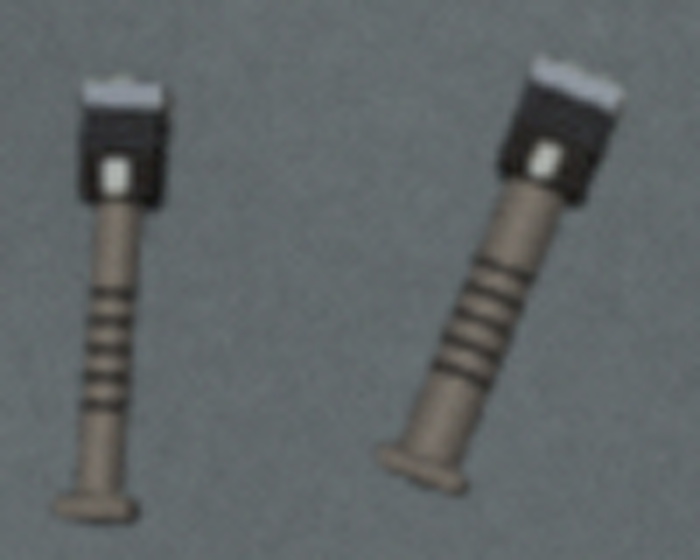

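View pics/c3.png

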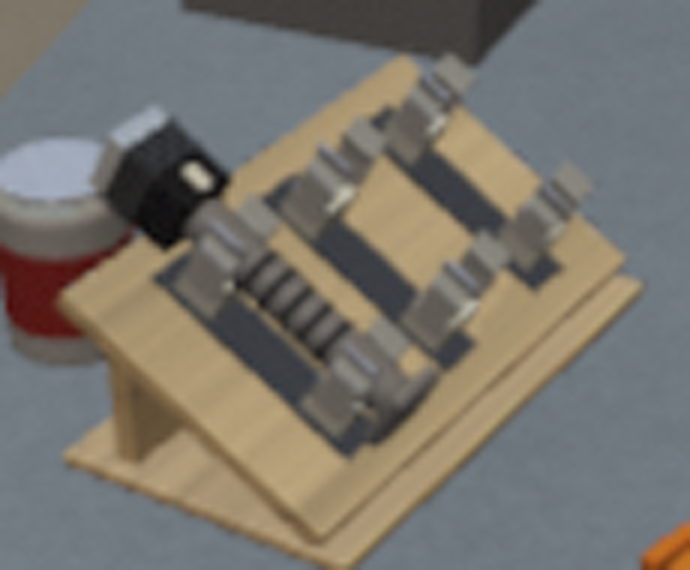

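View pics/c4.png

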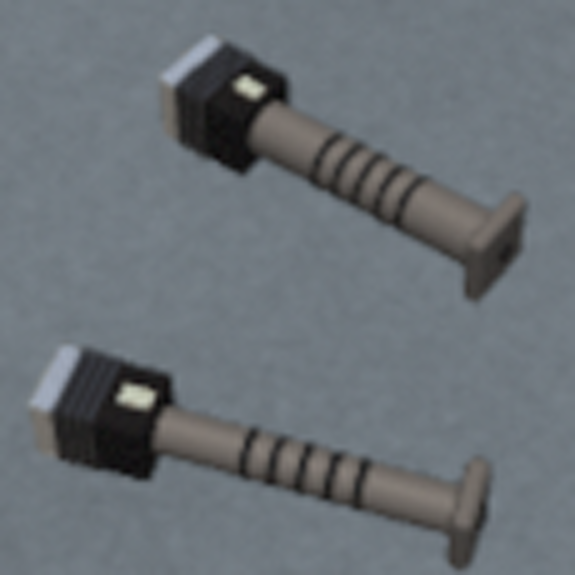

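Identified so far: the big torch is at top px (296,214), and the slim one at (241,218). The middle place has the wide blocks, the right place (440,187) the narrow ones, and the left is taken. Next I fit the poses.

```bash
cat > h.py <<'E'
import numpy as np, cv2
from scipy.spatial.transform import Rotation as Ro
from scipy.optimize import minimize, least_squares
CAM={'side':(np.array([[361.02986403,0,321.13064109],[0,361.02986403,200.84531026],[0,0,1]]),np.array([0.39123478,-2.70571915,1.24860705]),np.array([572.27388642,64.78788951,893.17681569])),
'top':(np.array([[476.58334458,0,313.53957238],[0,476.58334458,197.51265461],[0,0,1]]),np.array([2.16652604,-2.12497566,0.15468799]),np.array([125.37598475,568.43086274,1383.07989381]))}
def proj(n,P):
    K,r,t=CAM[n]; return cv2.projectPoints(np.asarray(P,float).reshape(-1,1,3),r,t,K,None)[0].reshape(-1,2)
def ray(n,uv):
    K,r,t=CAM[n];R=Ro.from_rotvec(r).as_matrix();d=R.T@np.linalg.solve(K,np.r_[uv,1]);return -R.T@t,d
def onplane(n,uv,z):
    c,d=ray(n,uv);return c+d*(z-c[2])/d[2]
def box(x0,x1,h): return np.array([[x,y,z] for x in(x0,x1) for y in(-h,h) for z in(-h,h)],float)
def cyl(x0,x1,r):
    a=np.linspace(0,2*np.pi,40);return np.array([[x,r*np.cos(t),r*np.sin(t)] for x in(x0,x1) for t in a])
def parts(r,h): return [box(63,115,h),cyl(-63,63,r),box(-73,-63,h)]
BIG=parts(14,20);SLIM=parts(10,17)
def polys(n,pts,T):
    R,p=T
    return [cv2.convexHull(proj(n,q@R.T+p).astype(np.float32)).reshape(-1,2) for q in pts]
def bgmask(img,roi,S,thr=22):
    x0,y0,x1,y1=roi;c=cv2.resize(img[y0:y1,x0:x1],None,fx=S,fy=S,interpolation=cv2.INTER_CUBIC).astype(float)
    bg=np.median(c.reshape(-1,3),0);return (np.abs(c-bg).sum(2)>thr*2).astype(np.uint8)
def rast(n,pts,T,roi,S):
    x0,y0,x1,y1=roi;m=np.zeros(((y1-y0)*S,(x1-x0)*S),np.uint8)
    for q in polys(n,pts,T):
        cv2.fillPoly(m,[np.round((((q+.5-[x0,y0])*S)-.5)*16).astype(np.int32)],1,shift=4)
    return m
E
python3 - <<'E'
from h import *
for n in CAM: print(n,ray(n,(0,0))[0])
im={n:cv2.imread(f"pics/{n}0.png") for n in CAM}
S=6
for name,pts,z,rois,g in (("big",BIG,20,{'top':(272,176,325,252),'side':(285,200,376,265)},((307,190),(287,240))),
                   ("slim",SLIM,17,{'top':(225,178,260,255),'side':(265,262,370,316)},((242,192),(239,245)))):
    a=onplane('top',g[0],z);b=onplane('top',g[1],z);d=a-b;yaw=np.arctan2(d[1],d[0]);u=d/np.linalg.norm(d)
    p0=b+u*73
    M={n:bgmask(im[n],rois[n],S) for n in CAM}
    for use in (('top',),('side',),('top','side')):
        def f(v):
            T=(Ro.from_euler('z',v[2]).as_matrix(),np.array([v[0],v[1],z]))
            return sum((M[n]^rast(n,pts,T,rois[n],S)).sum() for n in use)/S/S
        best=None
        for k in range(2):
            r=minimize(f,[p0[0],p0[1],yaw] if best is None else best.x,method='Nelder-Mead',options=dict(initial_simplex=(np.array([p0[0],p0[1],yaw]) if best is None else best.x)+np.array([[0,0,0],[8,0,0],[0,8,0],[0,0,.1]])*(1-.5*k)))
            best=r
        print(name,use,best.x.round(3),best.fun.round(1),[M[n].sum()/36 for n in use])
    T=(Ro.from_euler('z',best.x[2]).as_matrix(),np.array([best.x[0],best.x[1],z]))
    for n in CAM:
        x0,y0,x1,y1=rois[n];c=cv2.resize(im[n][y0:y1,x0:x1],None,fx=S,fy=S,interpolation=cv2.INTER_CUBIC)
        for q in polys(n,pts,T): cv2.polylines(c,[np.round((q+.5-[x0,y0])*S-.5).astype(np.int32)],True,(0,255,0),1)
        cv2.imwrite(f"pics/fit_{name}_{n}.png",c)
ob=Ro.from_rotvec([-0.32200815,2.05550427,-2.05229838]).as_matrix();print(ob.round(3))
E
python3 -c "
import cv2,numpy as np
I=[cv2.imread(f'pics/fit_{a}_{b}.png') for a in('big','slim') for b in('top','side')]
H=max(i.shape[0] for i in I)
m=np.hstack([cv2.copyMakeBorder(i,0,H-i.shape[0],0,0,0) for i in I]);print(m.shape)
cv2.imwrite('pics/fits.png',cv2.resize(m,None,fx=800/m.shape[1],fy=800/m.shape[1],interpolation=cv2.INTER_AREA))"
```

```text
side [353.88494192 774.66331167 635.70582602]
top [ 360.40849429  133.12768927 1450.56041292]
big ('top',) [ 4.96817e+02  1.95262e+02 -3.58000e-01] 258.8 [np.float64(504.69444444444446)]
big ('side',) [ 4.94761e+02  1.95100e+02 -3.69000e-01] 306.1 [np.float64(1021.8611111111111)]
big ('top', 'side') [ 4.95090e+02  1.95219e+02 -3.60000e-01] 578.5 [np.float64(504.69444444444446), np.float64(1021.8611111111111)]
slim ('top',) [ 4.81750e+02  3.55281e+02 -2.80000e-02] 212.8 [np.float64(410.44444444444446)]
slim ('side',) [ 4.79947e+02  3.55835e+02 -3.60000e-02] 379.8 [np.float64(1077.0555555555557)]
slim ('top', 'side') [ 4.80011e+02  3.55678e+02 -3.30000e-02] 607.6 [np.float64(410.44444444444446), np.float64(1077.0555555555557)]
[[-0.952 -0.     0.306]
 [-0.306  0.001 -0.952]
 [ 0.    -1.    -0.002]]
(462, 1704, 3)
```

View pics/fits.png

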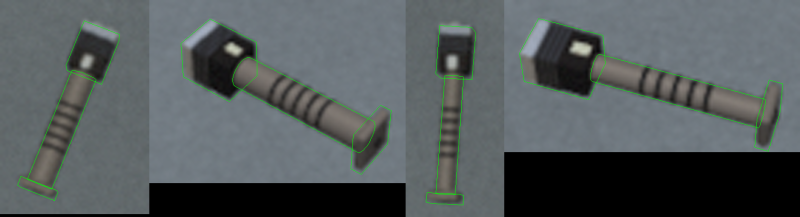

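Both outlines hug the torches, and the two views agree within 2 mm. Now the rack, from board corners and block tops.

```bash
cat >> h.py <<'E'
def rackT(v):
    Rz=Ro.from_euler('z',v[2]).as_matrix();return Rz,np.array([v[0],v[1],0])
TILT=Ro.from_euler('y',-np.pi/6).as_matrix()   # x up the slope
def board(v,q):  # q: slope,y,normal
    Rz,p=rackT(v);return (np.asarray(q,float)@TILT.T+[0,0,62])@Rz.T+p
E
python3 - <<'E'
from h import *
def o(c,off): return (np.array(c)+.5)/6-.5+off
top=lambda *c:o(c,(350,125)); side=lambda *c:o(c,(265,95))
obs=[('top',top(125,60),(85,150,0)),('top',top(722,245),(85,-150,0)),
('side',side(58,295),(85,150,0)),('side',side(405,55),(85,-150,0)),('side',side(318,535),(-85,150,0)),('side',side(627,260),(-85,-150,0)),
('top',top(400,250),(42,0,24)),('top',top(336,406),(-42,0,24)),('top',top(580,308),(42,-90,28)),('top',top(515,466),(-42,-90,28))]
def f(v): return np.concatenate([proj(n,board(v,[q]))[0]-uv for n,uv,q in obs])
c=onplane('top',(410,178),62)
r=least_squares(f,[c[0],c[1],-.3],loss='soft_l1');print(r.x);print(f(r.x).reshape(-1,2).round(2))
v=r.x
im={n:cv2.imread(f"pics/{n}0.png") for n in CAM}
for n,(x0,y0,x1,y1) in {'top':(345,125,480,228),'side':(262,90,380,192)}.items():
    S=6;k=cv2.resize(im[n][y0:y1,x0:x1],None,fx=S,fy=S,interpolation=cv2.INTER_CUBIC)
    def ln(P,col,cl=True):
        q=proj(n,P);cv2.polylines(k,[np.round((q+.5-[x0,y0])*S-.5).astype(np.int32)],cl,col,1)
    ln(board(v,[(85,150,0),(85,-150,0),(-85,-150,0),(-85,150,0)]),(0,255,0))
    for y,h,w in((0,24,10),(-90,28,6)):
        for s in(-42,42): ln(board(v,[(s-10,y-w,h),(s-10,y+w,h),(s+10,y+w,h),(s+10,y-w,h)]),(0,0,255))
    for q in [box(63,115,18),cyl(-63,63,12),box(-73,-63,18)]:
        h=cv2.convexHull(proj(n,board(v,q+[0,90,38])).astype(np.float32)).reshape(-1,2)
        cv2.polylines(k,[np.round((h+.5-[x0,y0])*S-.5).astype(np.int32)],True,(255,255,0),1)
    cv2.imwrite(f"pics/rack_{n}.png",k[:600,:800])
E
```

```text
[ 6.29807090e+02 -1.49176070e+02 -2.93850258e-01]
[[ 0.41  0.42]
 [ 0.48  0.72]
 [-0.44 -0.9 ]
 [-1.02 -0.79]
 [ 0.16  0.28]
 [-0.61 -0.55]
 [-0.66  0.15]
 [ 0.11  0.12]
 [-0.45  0.36]
 [-0.25 -0.09]]
```

View pics/rack_top.png

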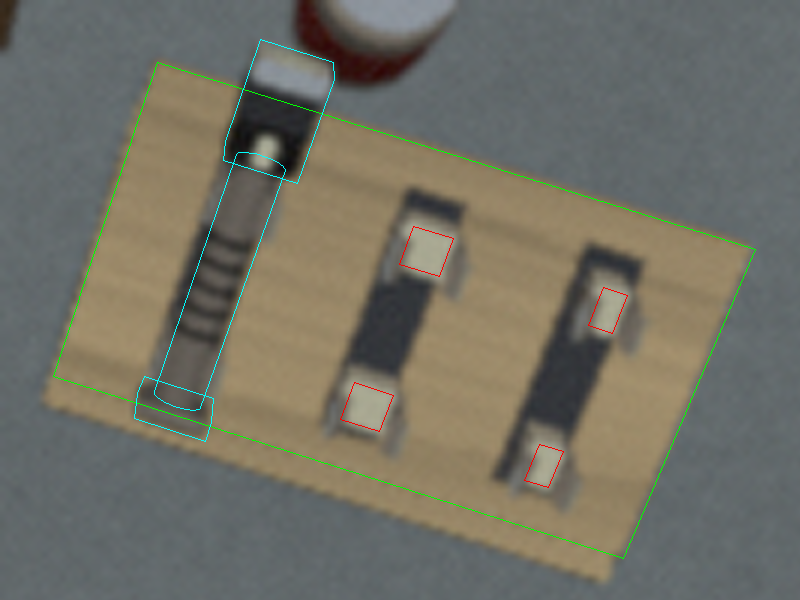

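View pics/rack_side.png

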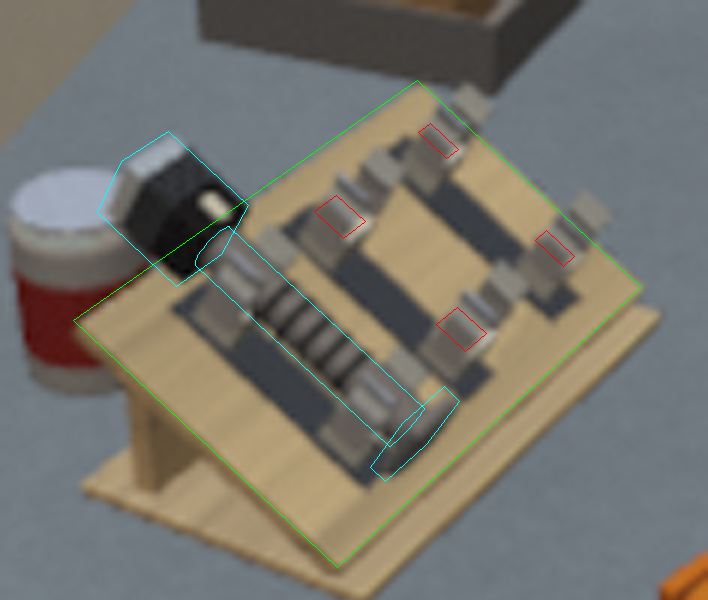

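The overlay is good to a few mm, but the used torch looks shifted. I'll check by rectifying both views onto the board plane, since the dark strips must be centred at y = 0 and -90.

```bash
cat > rect.py <<'E'
from h import *
def rect(n,img,v,h,s=2.5,X=(-110,110),Y=(-160,160)):
    xs=np.arange(X[1],X[0],-1/s);ys=np.arange(Y[1],Y[0],-1/s)
    gx,gy=np.meshgrid(xs,ys,indexing='ij')
    p=proj(n,board(v,np.stack([gx,gy,np.full_like(gx,h)],-1).reshape(-1,3))).astype(np.float32).reshape(*gx.shape,2)
    return cv2.remap(img,p[...,0],p[...,1],cv2.INTER_CUBIC),xs,ys
E
python3 - <<'E'
from rect import *
v=[629.81,-149.18,-.29385]
out=[]
for n in CAM:
    im=cv2.imread(f"pics/{n}0.png")
    for h in (0,38):
        k,xs,ys=rect(n,im,v,h)
        for Yv in(0,-90,90): cv2.line(k,(int((160-Yv)*2.5),0),(int((160-Yv)*2.5),k.shape[0]),(0,255,255),1)
        for Xv in(85,42,-42,-85): cv2.line(k,(0,int((110-Xv)*2.5)),(k.shape[1],int((110-Xv)*2.5)),(0,255,0),1)
        out.append(k)
m=np.vstack([np.hstack(out[:2]),np.hstack(out[2:])]);print(m.shape)
cv2.imwrite("pics/rect.png",cv2.resize(m,(800,550),interpolation=cv2.INTER_AREA))
for n in CAM:
    im=cv2.imread(f"pics/{n}0.png").astype(np.float32).sum(2)
    k,xs,ys=rect(n,im,v,0);row=k[(xs>-22)&(xs<22)].mean(0)
    for lab,lo,hi in(("wide",-28,28),("narrow",-118,-62)):
        g=cv2.GaussianBlur(np.gradient(row)[None],(0,0),3)[0];s=(ys>lo)&(ys<hi)
        a,b=ys[s][g[s].argmin()],ys[s][g[s].argmax()]
        print(n,lab,a,b,(a+b)/2)
    col=k[:,(ys<-20)&(ys>-70)].mean(1);g=np.gradient(col)
E
```

```text
(1100, 1600, 3)
side wide 12.399999999997902 -18.400000000002535 -3.0000000000023164
side narrow -77.60000000000338 -108.80000000000382 -93.2000000000036
top wide 15.999999999997954 -13.600000000002467 1.1999999999977433
top narrow -74.40000000000333 -104.00000000000375 -89.20000000000354
```

View pics/rect.png

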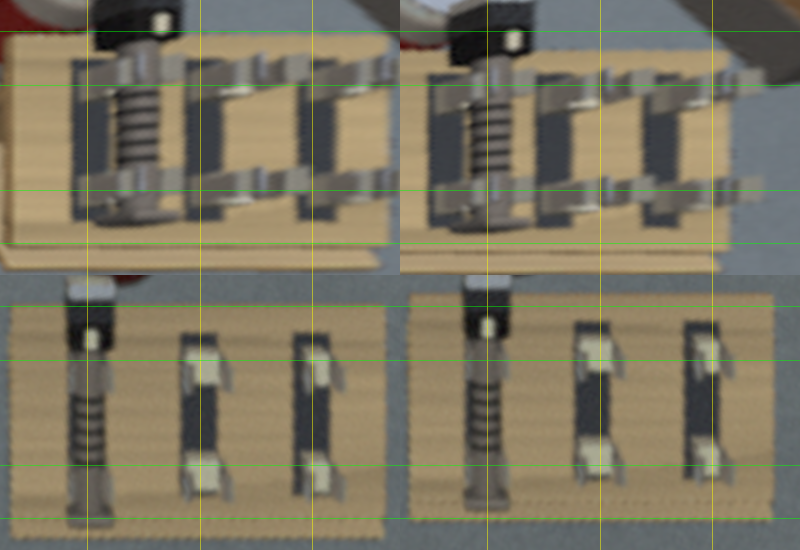

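Both cameras agree on the heading. The top view puts the rack about 1 mm further along +y, and I use that. Starting the approach to the big torch.

```bash
python3 -m creep '[{"tz":50},{"tx":20,"ty":60,"tz":70,"rz":0.18},{"tx":140,"ty":400,"tz":70,"rz":1.3},{"tx":140,"ty":400,"tz":70,"rz":1.3},{"tx":140,"ty":400,"tz":70,"rz":1.3},{"tx":140,"ty":400,"tz":70,"rz":1.3},{"tx":140,"ty":400,"tz":70,"rz":1.3},{"tx":140,"ty":400,"tz":70,"rz":1.3},{"tx":140,"ty":400,"tz":70,"rz":1.3}]'
cat > st.py <<'E'
from h import *
from workcell import ctrl
o=ctrl.get_obs();R=Ro.from_rotvec(o['orientation']).as_matrix()
print('t',round(o['t'],2),'tcp',o['ee_pos'].round(1),'x',R[:,0].round(3),'y',R[:,1].round(3),'z',R[:,2].round(3),'q',o['qpos'].round(2),'F',o['ft_force'].round(1),'w',round(o['width'],1))
E
python3 st.py
```

```text
t 0.1 tcp [ 191.  -594.6  230. ] x [-0.952 -0.306 -0.   ] y [-0.     0.001 -1.   ] z [ 0.306 -0.952 -0.001] q [-1.28  0.42  1.63 -0.    1.09 -0.02] F [0.6 1.1 0.5] w 87.7schema error: expected keys tx, ty, tz, rx, ry, rz, fingers
```

```bash
python3 -m creep '[{"tx":0,"ty":0,"tz":50,"rx":0,"ry":0,"rz":0,"fingers":0},{"tx":20,"ty":60,"tz":70,"rx":0,"ry":0,"rz":0.18,"fingers":0},{"tx":140,"ty":400,"tz":70,"rx":0,"ry":0,"rz":1.3,"fingers":0},{"tx":140,"ty":400,"tz":70,"rx":0,"ry":0,"rz":1.3,"fingers":0},{"tx":140,"ty":400,"tz":70,"rx":0,"ry":0,"rz":1.3,"fingers":0},{"tx":140,"ty":400,"tz":70,"rx":0,"ry":0,"rz":1.3,"fingers":0},{"tx":140,"ty":400,"tz":70,"rx":0,"ry":0,"rz":1.3,"fingers":0},{"tx":140,"ty":400,"tz":70,"rx":0,"ry":0,"rz":1.3,"fingers":0},{"tx":140,"ty":400,"tz":70,"rx":0,"ry":0,"rz":1.3,"fingers":0}]'; python3 st.py
```

```text
t: 1.23
ee_pos: [331.6, -192.3, 300.6]
orientation: [-1.231, 1.175, -1.174]
ft_force: [-0.5, -0.4, 0.4]
width: 87.6
t 1.23 tcp [ 331.6 -192.3  300.6] x [ 0.046 -0.999 -0.001] y [-0.  0. -1.] z [ 0.999  0.046 -0.   ] q [-0.56 -0.04  2.05  0.    1.14 -0.6 ] F [-0.5 -0.4  0.4] w 87.6
```

```bash
python3 -m creep '[{"tx":70,"ty":190,"tz":-20,"rx":0,"ry":0,"rz":0.56,"fingers":0},{"tx":164,"ty":390,"tz":-150,"rx":0,"ry":0,"rz":1.17,"fingers":0},{"tx":164,"ty":390,"tz":-150,"rx":0,"ry":0,"rz":1.17,"fingers":0},{"tx":164,"ty":390,"tz":-150,"rx":0,"ry":0,"rz":1.17,"fingers":0},{"tx":164,"ty":390,"tz":-150,"rx":0,"ry":0,"rz":1.17,"fingers":0},{"tx":164,"ty":390,"tz":-150,"rx":0,"ry":0,"rz":1.17,"fingers":0},{"tx":164,"ty":390,"tz":-150,"rx":0,"ry":0,"rz":1.17,"fingers":0},{"tx":164,"ty":390,"tz":-150,"rx":0,"ry":0,"rz":1.17,"fingers":0},{"tx":164,"ty":390,"tz":-150,"rx":0,"ry":0,"rz":1.17,"fingers":0},{"tx":164,"ty":390,"tz":-150,"rx":0,"ry":0,"rz":1.17,"fingers":0}]'; python3 st.py; python3 - <<'E'
from workcell import ctrl
import cv2
a=ctrl.get_image("top")["pixels"];b=ctrl.get_image("side")["pixels"]
cv2.imwrite("pics/g1.png",cv2.resize(b[110:320,240:480],None,fx=3,fy=3,interpolation=cv2.INTER_CUBIC))
E
```

```text
t: 2.48
ee_pos: [495.0, 193.3, 151.1]
orientation: [-1.552, 0.285, -0.285]
ft_force: [0.6, -0.1, 0.3]
width: 87.7
t 2.48 tcp [495.  193.3 151.1] x [ 0.935 -0.355  0.   ] y [-0. -0. -1.] z [ 0.355  0.935 -0.   ] q [ 0.35  0.4   1.89 -0.    0.85 -0.86] F [ 0.6 -0.1  0.3] w 87.7
```

View pics/g1.png

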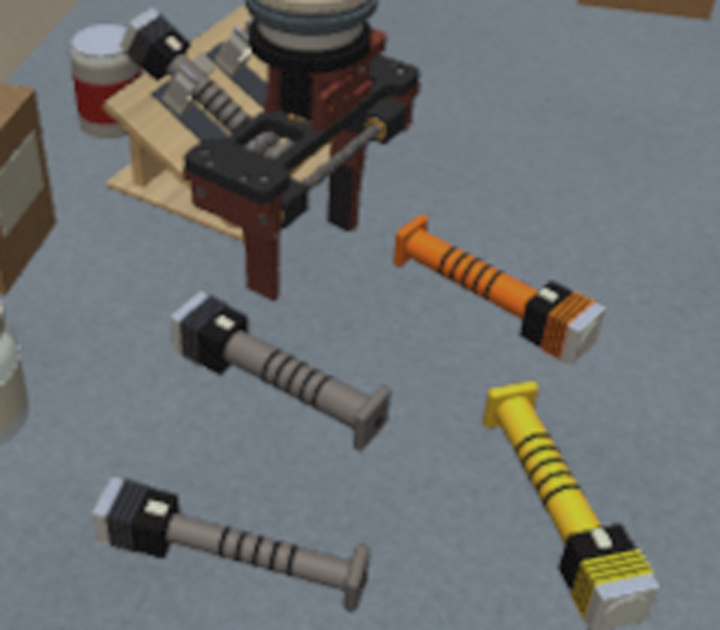

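The gripper hangs over the big torch with fingers either side of its barrel and the orange torch well clear. Descending and closing.

```bash
python3 -m creep '[{"tx":0.2,"ty":0.2,"tz":-50,"rx":0,"ry":0,"rz":0,"fingers":0},{"tx":0.2,"ty":0.2,"tz":-95,"rx":0,"ry":0,"rz":0,"fingers":0},{"tx":0.2,"ty":0.2,"tz":-120,"rx":0,"ry":0,"rz":0,"fingers":0},{"tx":0.2,"ty":0.2,"tz":-138,"rx":0,"ry":0,"rz":0,"fingers":0},{"tx":0.2,"ty":0.2,"tz":-138,"rx":0,"ry":0,"rz":0,"fingers":0},{"tx":0.2,"ty":0.2,"tz":-138,"rx":0,"ry":0,"rz":0,"fingers":255},{"tx":0.2,"ty":0.2,"tz":-138,"rx":0,"ry":0,"rz":0,"fingers":255},{"tx":0.2,"ty":0.2,"tz":-138,"rx":0,"ry":0,"rz":0,"fingers":255},{"tx":0.2,"ty":0.2,"tz":-138,"rx":0,"ry":0,"rz":0,"fingers":255},{"tx":0.2,"ty":0.2,"tz":-138,"rx":0,"ry":0,"rz":0,"fingers":255}]'; python3 st.py
```

```text
t: 3.82
ee_pos: [495.4, 195.2, 12.8]
orientation: [-1.552, 0.283, -0.283]
ft_force: [0.1, -0.1, 0.7]
width: 41.4
t 3.83 tcp [495.4 195.2  12.8] x [ 0.936 -0.353  0.   ] y [ 0.  0. -1.] z [0.353 0.936 0.   ] q [ 0.35  0.64  1.93 -0.    0.57 -0.86] F [ 0.1 -0.1  0.7] w 41.4
```

Still closing; give it more rows.

```bash
python3 -m creep '[{"tx":0,"ty":0,"tz":0,"rx":0,"ry":0,"rz":0,"fingers":255},{"tx":0,"ty":0,"tz":0,"rx":0,"ry":0,"rz":0,"fingers":255},{"tx":0,"ty":0,"tz":0,"rx":0,"ry":0,"rz":0,"fingers":255},{"tx":0,"ty":0,"tz":0,"rx":0,"ry":0,"rz":0,"fingers":255},{"tx":0,"ty":0,"tz":0,"rx":0,"ry":0,"rz":0,"fingers":255},{"tx":0,"ty":0,"tz":0,"rx":0,"ry":0,"rz":0,"fingers":255}]'; python3 st.py
```

```text
t: 4.58
ee_pos: [495.4, 195.2, 12.7]
orientation: [-1.552, 0.283, -0.283]
ft_force: [-0.4, 0.7, -0.4]
width: 27.6
t 4.58 tcp [495.4 195.2  12.7] x [ 0.936 -0.353  0.   ] y [ 0.  0. -1.] z [0.353 0.936 0.   ] q [ 0.35  0.64  1.93  0.    0.57 -0.86] F [-0.4  0.7 -0.4] w 27.6
```

Gripped at width 27.6 mm (28 mm barrel). Now I work out the pose for the wide seat and lift.

```bash
cat > plan.py <<'E'
from h import *
import sys
from workcell import ctrl
V=[630.1,-148.2,-.29385]
def target(yrow,out,back,along=0,side=0):
    # TCP pose so barrel axis (back mm behind TCP) sits `out` above seat
    Rz,_=rackT(V);A=Rz@TILT
    R=np.stack([A[:,0],-A[:,2],A[:,1]],1)  # x up slope, y=-normal, z = row
    return board(V,[(along,yrow+side,38+out-back)])[0],R
def delta(yrow,out,back,along=0,side=0):
    o=ctrl.get_obs();R0=Ro.from_rotvec(o['orientation']).as_matrix();p,R=target(yrow,out,back,along,side)
    print('target',p.round(1),'dpos',(p-o['ee_pos']).round(1),'drot',Ro.from_matrix(R@R0.T).as_rotvec().round(4))
E
python3 - <<'E'
from plan import *
print(np.linalg.det(target(0,0,0)[1]))
for out in (130,60,25,0): delta(0,out,7.3)
E
python3 -m creep '[{"tx":0,"ty":0,"tz":40,"rx":0,"ry":0,"rz":0,"fingers":255},{"tx":0,"ty":0,"tz":100,"rx":0,"ry":0,"rz":0,"fingers":255},{"tx":0,"ty":0,"tz":160,"rx":0,"ry":0,"rz":0,"fingers":255},{"tx":0,"ty":0,"tz":220,"rx":0,"ry":0,"rz":0,"fingers":255},{"tx":0,"ty":0,"tz":250,"rx":0,"ry":0,"rz":0,"fingers":255},{"tx":0,"ty":0,"tz":250,"rx":0,"ry":0,"rz":0,"fingers":255}]'; python3 st.py
python3 - <<'E'
from plan import *
for out in (130,60,25,0): delta(0,out,7.3)
E
```

```text
1.0
target [ 553.2 -124.9  201.2] dpos [  57.8 -320.1  188.5] drot [-0.1684 -0.4959  0.0654]
target [ 586.7 -135.1  140.5] dpos [  91.3 -330.3  127.9] drot [-0.1684 -0.4959  0.0654]
target [ 603.4 -140.1  110.2] dpos [ 108.1 -335.3   97.6] drot [-0.1684 -0.4959  0.0654]
target [ 615.4 -143.8   88.6] dpos [ 120.  -338.9   75.9] drot [-0.1684 -0.4959  0.0654]
t: 5.32
ee_pos: [496.4, 195.5, 264.7]
orientation: [-1.55, 0.28, -0.286]
ft_force: [0.6, 0.3, -2.6]
width: 27.5
t 5.33 tcp [496.4 195.5 264.7] x [ 0.936 -0.353  0.003] y [ 0.004  0.002 -1.   ] z [0.353 0.936 0.003] q [ 0.35  0.25  1.8  -0.    1.09 -0.86] F [ 0.6  0.3 -2.6] w 27.5
target [ 553.2 -124.9  201.2] dpos [  56.8 -320.4  -63.5] drot [-0.17   -0.4916  0.0648]
target [ 586.7 -135.1  140.5] dpos [  90.3 -330.5 -124.1] drot [-0.17   -0.4916  0.0648]
target [ 603.4 -140.1  110.2] dpos [ 107.1 -335.6 -154.4] drot [-0.17   -0.4916  0.0648]
target [ 615.4 -143.8   88.6] dpos [ 119.1 -339.2 -176.1] drot [-0.17   -0.4916  0.0648]
```

```bash
python3 -m creep '[{"tx":10,"ty":-50,"tz":0,"rx":-0.05,"ry":-0.16,"rz":0.02,"fingers":255},{"tx":20,"ty":-110,"tz":0,"rx":-0.11,"ry":-0.33,"rz":0.04,"fingers":255},{"tx":57.8,"ty":-320,"tz":-61.5,"rx":-0.168,"ry":-0.496,"rz":0.065,"fingers":255},{"tx":57.8,"ty":-320,"tz":-61.5,"rx":-0.168,"ry":-0.496,"rz":0.065,"fingers":255},{"tx":57.8,"ty":-320,"tz":-61.5,"rx":-0.168,"ry":-0.496,"rz":0.065,"fingers":255},{"tx":57.8,"ty":-320,"tz":-61.5,"rx":-0.168,"ry":-0.496,"rz":0.065,"fingers":255},{"tx":57.8,"ty":-320,"tz":-61.5,"rx":-0.168,"ry":-0.496,"rz":0.065,"fingers":255},{"tx":57.8,"ty":-320,"tz":-61.5,"rx":-0.168,"ry":-0.496,"rz":0.065,"fingers":255},{"tx":57.8,"ty":-320,"tz":-61.5,"rx":-0.168,"ry":-0.496,"rz":0.065,"fingers":255}]'; python3 st.py
python3 - <<'E'
from plan import *
for out in (130,60,25,0): delta(0,out,7.3)
E
```

```text
t: 6.45
ee_pos: [552.7, -123.7, 200.7]
orientation: [-1.596, -0.184, -0.637]
ft_force: [0.5, -0.1, -2.1]
width: 27.6
t 6.45 tcp [ 552.7 -123.7  200.7] x [ 0.83  -0.25   0.499] y [ 0.478 -0.144 -0.867] z [0.288 0.957 0.   ] q [-0.22  0.23  2.13 -0.13  0.26 -1.38] F [ 0.5 -0.1 -2.1] w 27.6
target [ 553.2 -124.9  201.2] dpos [ 0.5 -1.3  0.5] drot [-0.0007 -0.0009 -0.0012]
target [ 586.7 -135.1  140.5] dpos [ 34.  -11.4 -60.1] drot [-0.0007 -0.0009 -0.0012]
target [ 603.4 -140.1  110.2] dpos [ 50.8 -16.5 -90.5] drot [-0.0007 -0.0009 -0.0012]
target [ 615.4 -143.8   88.6] dpos [  62.7  -20.1 -112.1] drot [-0.0007 -0.0009 -0.0012]
```

```bash
python3 -m creep '[{"tx":21.5,"ty":-6.5,"tz":-39,"rx":0,"ry":0,"rz":0,"fingers":255},{"tx":43,"ty":-13,"tz":-78,"rx":0,"ry":0,"rz":0,"fingers":255},{"tx":43,"ty":-13,"tz":-78,"rx":0,"ry":0,"rz":0,"fingers":255},{"tx":43,"ty":-13,"tz":-78,"rx":0,"ry":0,"rz":0,"fingers":255},{"tx":43,"ty":-13,"tz":-78,"rx":0,"ry":0,"rz":0,"fingers":255}]'; python3 st.py
python3 - <<'E'
from plan import *
delta(0,40,7.3);delta(0,0,7.3)
I={n:ctrl.get_image(n)["pixels"] for n in CAM}
for n in I: cv2.imwrite(f"pics/{n}_b1.png",I[n])
o=ctrl.get_obs();R=Ro.from_rotvec(o['orientation']).as_matrix();p=o['ee_pos']-7.3*R[:,1]
A=np.stack([R[:,0],R[:,2],-R[:,1]],1)  # torch frame: x along, y row, z normal
for n,(x0,y0,x1,y1) in {'top':(345,105,480,228),'side':(252,60,380,172)}.items():
    S=6 if n=='side' else 5;k=cv2.resize(I[n][y0:y1,x0:x1],None,fx=S,fy=S,interpolation=cv2.INTER_CUBIC)
    for q in polys(n,BIG,(A,p)): cv2.polylines(k,[np.round((q+.5-[x0,y0])*S-.5).astype(np.int32)],True,(0,255,0),1)
    cv2.imwrite(f"pics/held_{n}.png",k[:600,:800])
E
```

```text
t: 7.08
ee_pos: [596.6, -137.4, 125.2]
orientation: [-1.596, -0.187, -0.641]
ft_force: [-0.1, -0.1, -1.1]
width: 27.6
t 7.08 tcp [ 596.6 -137.4  125.2] x [ 0.827 -0.25   0.503] y [ 0.481 -0.145 -0.864] z [0.289 0.957 0.001] q [-0.23  0.43  2.08 -0.28  0.11 -1.23] F [-0.1 -0.1 -1.1] w 27.6
target [ 596.3 -138.   123.2] dpos [-0.4 -0.5 -2. ] drot [ 0.0001  0.0033 -0.0004]
target [ 615.4 -143.8   88.6] dpos [ 18.8  -6.3 -36.6] drot [ 0.0001  0.0033 -0.0004]
```

View pics/held_top.png

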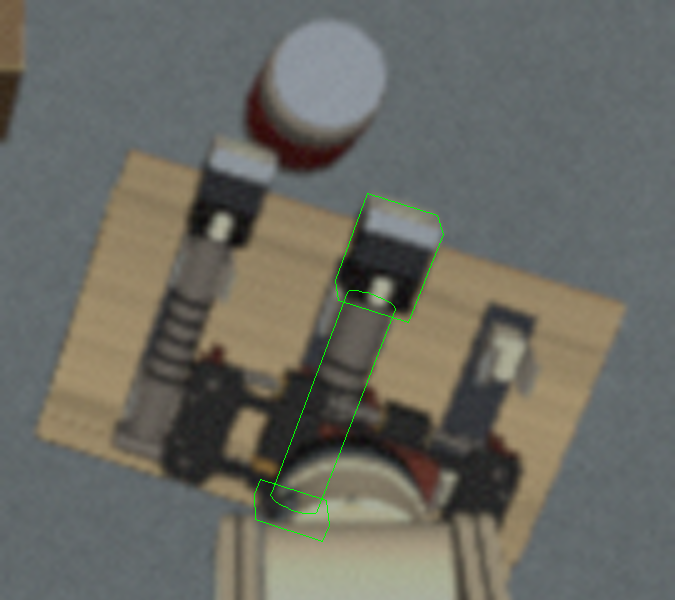

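View pics/held_side.png

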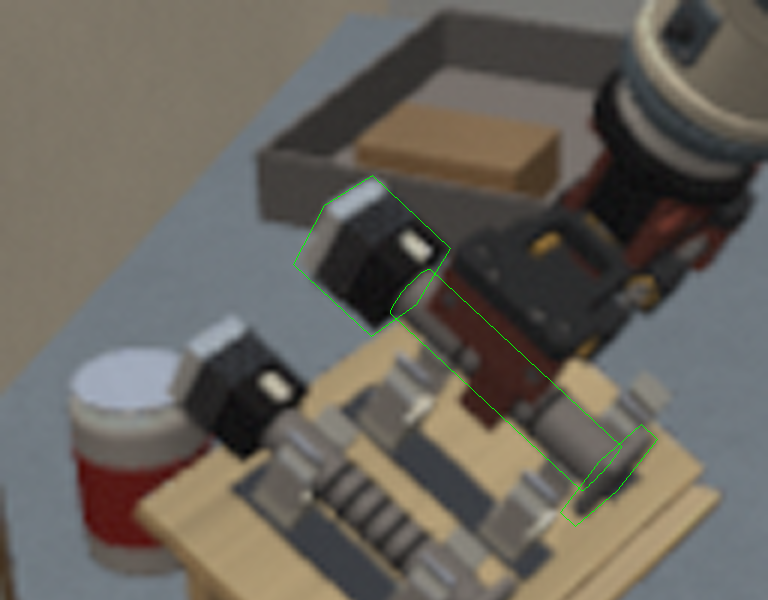

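The view shows the held torch parallel to and centred over the wide clips. But joint 5 has reached its 0.11 limit, so a tool pose perpendicular to the board won't reach the seat. I'll fit a quick kinematic model to find a tool tilt that can.

```bash
python3 - <<'E'
import numpy as np
from scipy.optimize import least_squares
D=np.array([[.4238,1.6307,1.0886,624.4,229.9],[-.04,2.05,1.14,383.3,300.6],[.40,1.89,.85,531.4,151.1],[.64,1.93,.57,532.5,12.7],[.25,1.8,1.09,533.5,264.7],[.23,2.13,.26,566.4,200.7],[.43,2.08,.11,612.2,125.2]])
def fk(p,q2,q3,q5):
    a,d,L1,L2,e,L3=p;s=q2+q3
    return np.array([a+L1*np.sin(q2)+L2*np.sin(s)+e*np.cos(s)+L3*np.sin(s+q5), d+L1*np.cos(q2)+L2*np.cos(s)-e*np.sin(s)+L3*np.cos(s+q5)])
f=lambda p:np.concatenate([fk(p,*r[:3])-r[3:] for r in D]+[[p[4]*.01,(p[0])*.01]])
r=least_squares(f,[0,300,400,400,0,250]);p=r.x;print(p.round(1),r.fun.round(1))
def ik(rr,z,tilt):
    g=least_squares(lambda q:np.r_[(fk(p,*q)-[rr,z])/100,q.sum()-(np.pi-tilt)],[.5,2,.3]);return g.x.round(3),g.cost
rg={'wide':np.hypot(615.4,-143.8),'narrow':None}
# tcp = barrel axis pos + 7.3 along tool; axis pos of seat
from h import *
V=[630.1,-148.2,-.29385]
for nm,y in(('wide',0),('narrow',-90)):
    s=board(V,[(0,y,38)])[0];R=np.hypot(s[0],s[1])
    for t in (30,20,15,10,5,0,-5):
        a=np.radians(t)
        print(nm,s.round(1),t,[ik(R+(b-0)*np.sin(a)-o*.5*.98,s[2]-b*np.cos(a)+o*.866,a)[0] for b,o in((7.3,0),(7.3,40))])
for nm,x,y in(('big',495.3,195.2),('slim',480.5,355.6)):
    for t in(-10,-15,-20,-30): print(nm,t,ik(np.hypot(x,y),14,np.radians(t)))
E
```

```text
[ -3.9 322.4 559.5 489.1  75.2 307.2] [-0.6  1.4 -1.4 -2.3  1.6  0.7 -0.4 -0.7  0.9  0.5  1.5  0.1 -1.7  0.3
  0.8 -0. ]
wide [ 611.9 -142.7   94.9] 30 [array([0.525, 2.044, 0.049]), array([0.437, 2.078, 0.103])]
wide [ 611.9 -142.7   94.9] 20 [array([0.529, 1.937, 0.326]), array([0.447, 1.969, 0.377])]
wide [ 611.9 -142.7   94.9] 15 [array([0.542, 1.88 , 0.458]), array([0.462, 1.912, 0.506])]
wide [ 611.9 -142.7   94.9] 10 [array([0.56 , 1.821, 0.586]), array([0.483, 1.853, 0.631])]
wide [ 611.9 -142.7   94.9] 5 [array([0.584, 1.76 , 0.71 ]), array([0.509, 1.793, 0.752])]
wide [ 611.9 -142.7   94.9] 0 [array([0.613, 1.698, 0.831]), array([0.54 , 1.733, 0.869])]
wide [ 611.9 -142.7   94.9] -5 [array([0.645, 1.636, 0.948]), array([0.574, 1.672, 0.984])]
narrow [ 585.8 -228.8   94.9] 30 [array([0.526, 2.043, 0.049]), array([0.437, 2.077, 0.104])]
narrow [ 585.8 -228.8   94.9] 20 [array([0.53 , 1.936, 0.327]), array([0.447, 1.968, 0.377])]
narrow [ 585.8 -228.8   94.9] 15 [array([0.542, 1.878, 0.459]), array([0.463, 1.911, 0.507])]
narrow [ 585.8 -228.8   94.9] 10 [array([0.561, 1.819, 
[... 216 characters left out ...]
0.87 ])]
narrow [ 585.8 -228.8   94.9] -5 [array([0.646, 1.634, 0.949]), array([0.574, 1.67 , 0.984])]
big -10 (array([0.692, 1.808, 0.816]), np.float64(3.117346990592305e-22))
big -15 (array([0.726, 1.747, 0.931]), np.float64(3.370363688784578e-20))
big -20 (array([0.763, 1.686, 1.042]), np.float64(5.914721295166102e-30))
big -30 (array([0.845, 1.564, 1.256]), np.float64(1.6155871338926323e-31))
slim -10 (array([0.755, 1.653, 0.908]), np.float64(3.045678899036443e-22))
slim -15 (array([0.79 , 1.589, 1.025]), np.float64(5.441146016136204e-20))
slim -20 (array([0.829, 1.523, 1.138]), np.float64(1.6155871338926323e-31))
slim -30 (array([0.914, 1.393, 1.359]), np.float64(8.525493362854789e-20))
```

Holding the torch with the tool about 12° off perpendicular solves this: joint 5 comes to about 0.4. I take the torch back to its old spot and regrasp it with the tool leaning. First, back out and carry it there.

```bash
cat >> plan.py <<'E'
def lev(yaw,lean,p):
    # tool over level torch of heading yaw; lean>0: tool top leans towards the head
    R=Ro.from_euler('z',yaw).as_matrix()@np.array([[1,0,0],[0,0,1],[0,-1,0]],float).T@np.eye(3)
    R=np.stack([[np.cos(yaw),np.sin(yaw),0],[0,0,-1],[-np.sin(yaw),np.cos(yaw),0]],1)
    R=Ro.from_rotvec(lean*R[:,2]).as_matrix()@R
    o=ctrl.get_obs();R0=Ro.from_rotvec(o['orientation']).as_matrix()
    print('y',R[:,1].round(3),'dpos',(np.array(p)-o['ee_pos']).round(1),'drot',Ro.from_matrix(R@R0.T).as_rotvec().round(4))
E
python3 -m creep '[{"tx":-21.5,"ty":6.5,"tz":39,"rx":0,"ry":0,"rz":0,"fingers":255},{"tx":-43,"ty":13,"tz":78,"rx":0,"ry":0,"rz":0,"fingers":255},{"tx":-43,"ty":13,"tz":100,"rx":0,"ry":0,"rz":0,"fingers":255},{"tx":-43,"ty":13,"tz":100,"rx":0,"ry":0,"rz":0,"fingers":255}]'; python3 st.py
python3 - <<'E'
from plan import *
lev(-.361,0,(495.4,195.2,120)); lev(-.361,.21,(495.4,195.2,120))
E
```

```text
t: 7.68
ee_pos: [554.3, -125.1, 226.4]
orientation: [-1.596, -0.189, -0.644]
ft_force: [-0.5, -0.6, -1.9]
width: 27.3
t 7.67 tcp [ 554.3 -125.1  226.4] x [ 0.826 -0.251  0.505] y [ 0.484 -0.146 -0.863] z [0.29  0.957 0.001] q [-0.22  0.19  2.11 -0.11  0.32 -1.41] F [-0.5 -0.6 -1.9] w 27.3
y [ 0.  0. -1.] dpos [ -58.9  320.3 -106.4] drot [ 0.1696  0.5021 -0.065 ]
y [-0.195  0.074 -0.978] dpos [ -58.9  320.3 -106.4] drot [ 0.2372  0.701  -0.0634]
```

```bash
python3 -m creep '[{"tx":-12,"ty":58,"tz":0,"rx":0.03,"ry":0.08,"rz":-0.01,"fingers":255},{"tx":-30,"ty":160,"tz":0,"rx":0.09,"ry":0.26,"rz":-0.035,"fingers":255},{"tx":-30,"ty":160,"tz":0,"rx":0.09,"ry":0.26,"rz":-0.035,"fingers":255},{"tx":-59,"ty":320,"tz":-106,"rx":0.17,"ry":0.502,"rz":-0.065,"fingers":255},{"tx":-59,"ty":320,"tz":-106,"rx":0.17,"ry":0.502,"rz":-0.065,"fingers":255},{"tx":-59,"ty":320,"tz":-106,"rx":0.17,"ry":0.502,"rz":-0.065,"fingers":255},{"tx":-59,"ty":320,"tz":-106,"rx":0.17,"ry":0.502,"rz":-0.065,"fingers":255},{"tx":-59,"ty":320,"tz":-106,"rx":0.17,"ry":0.502,"rz":-0.065,"fingers":255},{"tx":-59,"ty":320,"tz":-106,"rx":0.17,"ry":0.502,"rz":-0.065,"fingers":255}]'; python3 st.py
python3 - <<'E'
from plan import *
lev(-.361,0,(495.4,195.2,13.2)); 
E
```

```text
t: 8.8
ee_pos: [494.9, 194.4, 117.8]
orientation: [-1.551, 0.288, -0.28]
ft_force: [0.2, -0.1, -2.4]
width: 27.1
t 8.8 tcp [494.9 194.4 117.8] x [ 0.935 -0.354 -0.005] y [-0.005  0.002 -1.   ] z [0.354 0.935 0.001] q [ 0.35  0.45  1.91  0.01  0.78 -0.86] F [ 0.2 -0.1 -2.4] w 27.1
y [ 0.  0. -1.] dpos [   0.5    0.8 -104.6] drot [-0.0024 -0.0046  0.0008]
```

```bash
python3 -m creep '[{"tx":0.5,"ty":0.6,"tz":-50,"rx":-0.002,"ry":-0.005,"rz":0,"fingers":255},{"tx":0.5,"ty":0.6,"tz":-85,"rx":-0.002,"ry":-0.005,"rz":0,"fingers":255},{"tx":0.5,"ty":0.6,"tz":-98,"rx":-0.002,"ry":-0.005,"rz":0,"fingers":255},{"tx":0.5,"ty":0.6,"tz":-103.5,"rx":-0.002,"ry":-0.005,"rz":0,"fingers":255},{"tx":0.5,"ty":0.6,"tz":-103.5,"rx":-0.002,"ry":-0.005,"rz":0,"fingers":255},{"tx":0.5,"ty":0.6,"tz":-103.5,"rx":-0.002,"ry":-0.005,"rz":0,"fingers":255}]'; python3 st.py
```

```text
t: 9.55
ee_pos: [495.5, 196.0, 14.8]
orientation: [-1.551, 0.283, -0.284]
ft_force: [-0.7, -0.1, -2.0]
width: 27.5
t 9.55 tcp [495.5 196.   14.8] x [ 0.936 -0.353  0.001] y [ 0.001  0.001 -1.   ] z [0.353 0.936 0.001] q [ 0.35  0.64  1.93  0.    0.57 -0.86] F [-0.7 -0.1 -2. ] w 27.5
```

```bash
python3 -m creep '[{"tx":0,"ty":0,"tz":-1.8,"rx":0,"ry":0,"rz":0,"fingers":255},{"tx":0,"ty":0,"tz":-1.8,"rx":0,"ry":0,"rz":0,"fingers":255},{"tx":0,"ty":0,"tz":-1.8,"rx":0,"ry":0,"rz":0,"fingers":0},{"tx":0,"ty":0,"tz":-1.8,"rx":0,"ry":0,"rz":0,"fingers":0},{"tx":0,"ty":0,"tz":-1.8,"rx":0,"ry":0,"rz":0,"fingers":0},{"tx":-0.6,"ty":0.2,"tz":-1,"rx":0.037,"ry":0.098,"rz":0,"fingers":0},{"tx":-1.3,"ty":0.4,"tz":-0.7,"rx":0.074,"ry":0.197,"rz":0,"fingers":0},{"tx":-1.3,"ty":0.4,"tz":-0.7,"rx":0.074,"ry":0.197,"rz":0,"fingers":0}]'; python3 st.py
python3 - <<'E'
from workcell import ctrl
import cv2
b=ctrl.get_image("side")["pixels"]
cv2.imwrite("pics/g2.png",cv2.resize(b[140:280,270:430],None,fx=5,fy=5,interpolation=cv2.INTER_CUBIC)[:600])
E
```

```text
t: 10.55
ee_pos: [494.8, 195.7, 12.6]
orientation: [-1.508, 0.444, -0.12]
ft_force: [0.4, -0.2, -0.4]
width: 83.6
t 10.55 tcp [494.8 195.7  12.6] x [ 0.914 -0.347 -0.208] y [-0.195  0.074 -0.978] z [ 0.355  0.935 -0.   ] q [ 0.28  0.69  1.83  0.18  0.8  -1.06] F [ 0.4 -0.2 -0.4] w 83.6
```

View pics/g2.png

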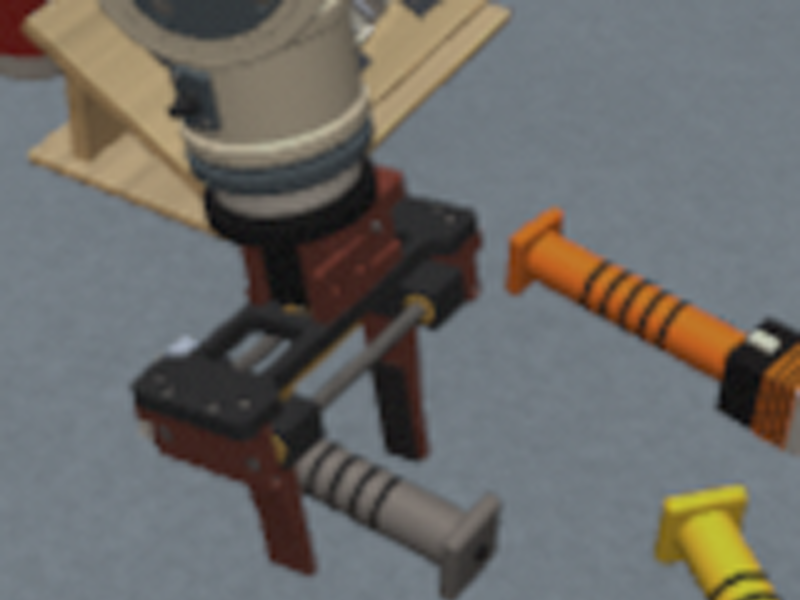

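The torch lies flat between the open, now leaning fingers. Regrasp.

```bash
python3 -m creep '[{"tx":0,"ty":0,"tz":1,"rx":0,"ry":0,"rz":0,"fingers":255},{"tx":0,"ty":0,"tz":1,"rx":0,"ry":0,"rz":0,"fingers":255},{"tx":0,"ty":0,"tz":1,"rx":0,"ry":0,"rz":0,"fingers":255},{"tx":0,"ty":0,"tz":1,"rx":0,"ry":0,"rz":0,"fingers":255},{"tx":0,"ty":0,"tz":1,"rx":0,"ry":0,"rz":0,"fingers":255},{"tx":0,"ty":0,"tz":1,"rx":0,"ry":0,"rz":0,"fingers":255},{"tx":0,"ty":0,"tz":1,"rx":0,"ry":0,"rz":0,"fingers":255},{"tx":0,"ty":0,"tz":1,"rx":0,"ry":0,"rz":0,"fingers":255},{"tx":0,"ty":0,"tz":1,"rx":0,"ry":0,"rz":0,"fingers":255}]'; python3 st.py
```

```text
t: 11.72
ee_pos: [493.4, 196.2, 14.0]
orientation: [-1.509, 0.444, -0.117]
ft_force: [0.8, 0.4, -0.2]
width: 27.5
t 11.72 tcp [493.4 196.2  14. ] x [ 0.915 -0.345 -0.21 ] y [-0.196  0.074 -0.978] z [ 0.353  0.936 -0.   ] q [ 0.28  0.69  1.83  0.18  0.8  -1.06] F [ 0.8  0.4 -0.2] w 27.5
```

```bash
cat >> plan.py <<'E'
import json
def grasp(name,origin,yaw):
    o=ctrl.get_obs();R0=Ro.from_rotvec(o['orientation']).as_matrix();Rt=Ro.from_euler('z',yaw).as_matrix()
    json.dump(dict(R=(R0.T@Rt).tolist(),p=(R0.T@(np.array(origin)-o['ee_pos'])).tolist()),open(name+'.json','w'));print((R0.T@(np.array(origin)-o['ee_pos'])).round(1))
def to_seat(name,yrow,out,along=0,side=0,quiet=False):
    g=json.load(open(name+'.json'));G=np.array(g['R']);gp=np.array(g['p'])
    o=ctrl.get_obs();R0=Ro.from_rotvec(o['orientation']).as_matrix()
    A=rackT(V)[0]@TILT;R=A@G.T;p=board(V,[(along,yrow+side,38+out)])[0]-R@gp
    print('out',out,'tcp',p.round(1),'dpos',(p-o['ee_pos']).round(1),'drot',Ro.from_matrix(R@R0.T).as_rotvec().round(4),'y',R[:,1].round(3))
def torchnow(name):
    g=json.load(open(name+'.json'));G=np.array(g['R']);gp=np.array(g['p'])
    o=ctrl.get_obs();R0=Ro.from_rotvec(o['orientation']).as_matrix();return R0@G,o['ee_pos']+R0@gp
def inseat(name,yrow):
    R,p=torchnow(name);A=rackT(V)[0]@TILT;q=A.T@(p-board(V,[(0,yrow,38)])[0]);print('torch in seat',q.round(2),'rot',Ro.from_matrix(A.T@R).as_rotvec().round(4))
E
python3 - <<'E'
from plan import *
grasp('big',(495.5,195.5,20),-.361)
for u in(130,60,40,0): to_seat('big',0,u)
E
python3 -m creep '[{"tx":0,"ty":0,"tz":40,"rx":0,"ry":0,"rz":0,"fingers":255},{"tx":0,"ty":0,"tz":100,"rx":0,"ry":0,"rz":0,"fingers":255},{"tx":0,"ty":0,"tz":160,"rx":0,"ry":0,"rz":0,"fingers":255},{"tx":0,"ty":0,"tz":220,"rx":0,"ry":0,"rz":0,"fingers":255},{"tx":0,"ty":0,"tz":250,"rx":0,"ry":0,"rz":0,"fingers":255},{"tx":0,"ty":0,"tz":250,"rx":0,"ry":0,"rz":0,"fingers":255},{"tx":0,"ty":0,"tz":250,"rx":0,"ry":0,"rz":0,"fingers":255}]'; python3 st.py; python3 - <<'E'
from plan import *
for u in(130,60,40,0): to_seat('big',0,u)
E
```

```text
[ 0.9 -6.4  0.1]
out 130 tcp [ 550.7 -124.3  201.2] dpos [  57.3 -320.5  187.2] drot [-0.1684 -0.4959  0.0656] y [ 0.294 -0.089 -0.952]
out 60 tcp [ 584.2 -134.4  140.6] dpos [  90.8 -330.6  126.6] drot [-0.1684 -0.4959  0.0656] y [ 0.294 -0.089 -0.952]
out 40 tcp [ 593.8 -137.3  123.2] dpos [ 100.4 -333.5  109.3] drot [-0.1684 -0.4959  0.0656] y [ 0.294 -0.089 -0.952]
out 0 tcp [ 612.9 -143.1   88.6] dpos [ 119.5 -339.3   74.6] drot [-0.1684 -0.4959  0.0656] y [ 0.294 -0.089 -0.952]
t: 12.6
ee_pos: [492.4, 195.8, 262.2]
orientation: [-1.51, 0.446, -0.116]
ft_force: [-0.8, -1.1, -2.5]
width: 27.4
t 12.6 tcp [492.4 195.8 262.2] x [ 0.914 -0.345 -0.212] y [-0.199  0.073 -0.977] z [ 0.353  0.936 -0.002] q [ 0.28  0.33  1.71  0.13  1.28 -0.97] F [-0.8 -1.1 -2.5] w 27.4
out 130 tcp [ 550.7 -124.3  201.2] dpos [  58.4 -320.1  -61.1] drot [-0.1675 -0.4984  0.066 ] y [ 0.294 -0.089 -0.952]
out 60 tcp [ 584.2 -134.4  140.6] dpos [  91.9 -330.2 -121.7] drot [-0.1675 -0.4984  0.066 ] y [ 0.294 -0.089 -0.952]
out 40 tcp [ 593.8 -137.3  123.2] dpos [ 101.5 -333.1 -139. ] drot [-0.1675 -0.4984  0.066 ] y [ 0.294 -0.089 -0.952]
out 0 tcp [ 612.9 -143.1   88.6] dpos [ 120.6 -338.9 -173.7] drot [-0.1675 -0.4984  0.066 ] y [ 0.294 -0.089 -0.952]
```

```bash
python3 -m creep '[{"tx":10,"ty":-50,"tz":0,"rx":-0.05,"ry":-0.16,"rz":0.02,"fingers":255},{"tx":20,"ty":-110,"tz":0,"rx":-0.11,"ry":-0.33,"rz":0.04,"fingers":255},{"tx":58,"ty":-320,"tz":-61,"rx":-0.168,"ry":-0.498,"rz":0.066,"fingers":255},{"tx":58,"ty":-320,"tz":-61,"rx":-0.168,"ry":-0.498,"rz":0.066,"fingers":255},{"tx":58,"ty":-320,"tz":-61,"rx":-0.168,"ry":-0.498,"rz":0.066,"fingers":255},{"tx":58,"ty":-320,"tz":-61,"rx":-0.168,"ry":-0.498,"rz":0.066,"fingers":255},{"tx":58,"ty":-320,"tz":-61,"rx":-0.168,"ry":-0.498,"rz":0.066,"fingers":255},{"tx":58,"ty":-320,"tz":-61,"rx":-0.168,"ry":-0.498,"rz":0.066,"fingers":255},{"tx":101,"ty":-333,"tz":-139,"rx":-0.168,"ry":-0.498,"rz":0.066,"fingers":255},{"tx":101,"ty":-333,"tz":-139,"rx":-0.168,"ry":-0.498,"rz":0.066,"fingers":255}]'; python3 -m creep '[{"tx":0,"ty":0,"tz":0,"rx":0,"ry":0,"rz":0,"fingers":255},{"tx":0,"ty":0,"tz":0,"rx":0,"ry":0,"rz":0,"fingers":255}]'; python3 st.py
cat > look.py <<'E'
from plan import *
import sys
def look(tag,name,pts,yrow):
    inseat(name,yrow)
    I={n:ctrl.get_image(n)["pixels"] for n in CAM}
    A,p=torchnow(name)
    for n,(x0,y0,x1,y1) in {'top':(345,115,480,228),'side':(257,70,390,178)}.items():
        S=5;k=cv2.resize(I[n][y0:y1,x0:x1],None,fx=S,fy=S,interpolation=cv2.INTER_CUBIC)
        cv2.imwrite(f"pics/{tag}_{n}_raw.png",I[n])
        for q in polys(n,pts,(A,p)): cv2.polylines(k,[np.round((q+.5-[x0,y0])*S-.5).astype(np.int32)],True,(0,255,0),1)
        for y in(0,-90):
            q=proj(n,board(V,[(-70,y,0),(70,y,0)]));cv2.polylines(k,[np.round((q+.5-[x0,y0])*S-.5).astype(np.int32)],False,(0,255,255),1)
        cv2.imwrite(f"pics/{tag}_{n}.png",k[:600,:800])
E
python3 -c "
from look import *
look('b2','big',BIG,0); to_seat('big',0,40); to_seat('big',0,0)"
```

```text
t: 13.85
ee_pos: [594.2, -135.2, 122.8]
orientation: [-1.59, -0.016, -0.472]
ft_force: [-1.2, -0.7, -2.8]
width: 27.3
t: 14.1
ee_pos: [594.2, -135.8, 125.6]
orientation: [-1.59, -0.018, -0.475]
ft_force: [0.5, -0.5, -1.5]
width: 27.5
t 14.1 tcp [ 594.2 -135.8  125.6] x [ 0.911 -0.274  0.309] y [ 0.296 -0.089 -0.951] z [0.288 0.958 0.   ] q [-0.24  0.45  1.95 -0.04  0.44 -1.48] F [ 0.5 -0.5 -1.5] w 27.5
torch in seat [ 1.11  1.57 42.14] rot [ 0.0018 -0.0019  0.0013]
out 40 tcp [ 593.8 -137.3  123.2] dpos [-0.7 -1.  -3.2] drot [ 0.0001  0.0036 -0.0015] y [ 0.294 -0.089 -0.952]
out 0 tcp [ 612.9 -143.1   88.6] dpos [ 18.4  -6.8 -37.8] drot [ 0.0001  0.0036 -0.0015] y [ 0.294 -0.089 -0.952]
```

View pics/b2_top.png

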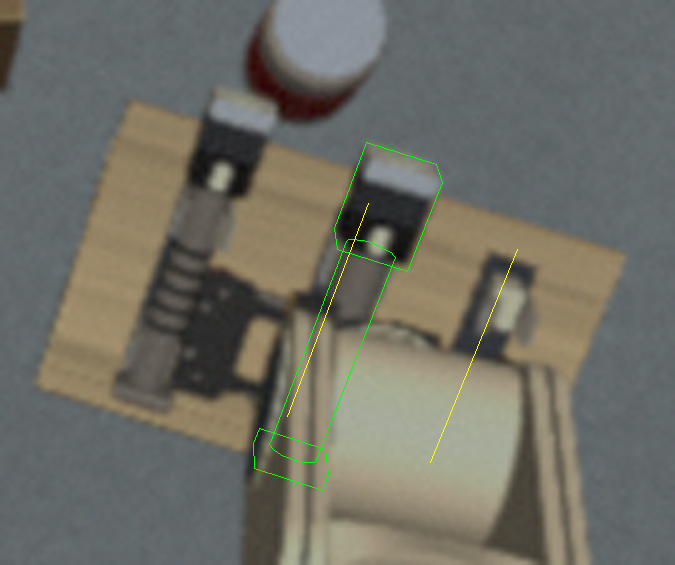

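View pics/b2_side.png

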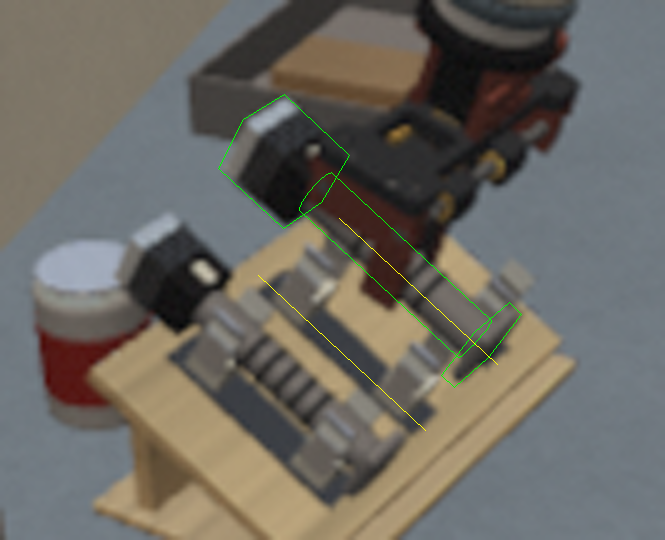

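Both views show the torch parallel to the clips, and the robot puts it about 1.6 mm to +y. Before lowering, I measure the sideways offset in the top picture itself, with the head's top face against the dark strip.

```bash
python3 - <<'E'
from rect import *
V=[630.1,-148.2,-.29385]
im0=cv2.imread("pics/top0.png").astype(np.float32).sum(2);im=cv2.imread("pics/b2_top_raw.png").astype(np.float32).sum(2)
def edges(k,xs,ys,X,Y):
    row=k[(xs>X[0])&(xs<X[1])].mean(0);g=cv2.GaussianBlur(np.gradient(row)[None],(0,0),3)[0];s=(ys>Y[0])&(ys<Y[1])
    a,b=ys[s][g[s].argmin()],ys[s][g[s].argmax()];return a.round(1),b.round(1),((a+b)/2).round(2)
k,xs,ys=rect('top',im,V,38+42+20)
for X in((66,76),(76,90)):print('held head',X,edges(k,xs,ys,X,(-35,35)))
k,xs,ys=rect('top',im0,V,38+18)
for X in((66,76),(76,90)):print('used head',edges(k,xs,ys,X,(60,120)))
k,xs,ys=rect('top',im0,V,1)
for Y in((-28,28),(-118,-62)):print('strip',edges(k,xs,ys,(-24,24),Y))
for h,Y in((24,(-25,25)),(28,(-110,-70))):
    k,xs,ys=rect('top',im0,V,h)
    for X in((34,50),(-50,-34)):
        s=(ys>Y[0])&(ys<Y[1]);row=k[(xs>X[0])&(xs<X[1])].mean(0)[s];w=np.clip(row-500,0,None);print('block',h,X,(w*ys[s]).sum()/w.sum(),row.max())
E
```

```text
held head (66, 76) (np.float64(-3.6), np.float64(6.4), np.float64(1.4))
held head (76, 90) (np.float64(26.8), np.float64(-17.2), np.float64(4.8))
used head (np.float64(85.2), np.float64(95.2), np.float64(90.2))
used head (np.float64(109.6), np.float64(72.8), np.float64(91.2))
strip (np.float64(15.2), np.float64(-14.4), np.float64(0.4))
strip (np.float64(-75.2), np.float64(-104.8), np.float64(-90.0))
block 24 (34, 50) nan 484.88605
block 24 (-50, -34) nan 484.9677
block 28 (34, 50) nan 486.76837
block 28 (-50, -34) nan 487.72882<stdin>:16: RuntimeWarning: invalid value encountered in scalar divide
```

Camera and robot agree within 0.5 mm. I shift about 1.2 mm in -y and go down to the lips.

```bash
python3 -m creep '[{"tx":4,"ty":-2.8,"tz":-9.5,"rx":0,"ry":0.0036,"rz":-0.0015,"fingers":255},{"tx":8.8,"ty":-4,"tz":-19,"rx":0,"ry":0.0036,"rz":-0.0015,"fingers":255},{"tx":8.8,"ty":-4,"tz":-19,"rx":0,"ry":0.0036,"rz":-0.0015,"fingers":255},{"tx":8.8,"ty":-4,"tz":-19,"rx":0,"ry":0.0036,"rz":-0.0015,"fingers":255}]'; python3 st.py; python3 -c "
from look import *
inseat('big',0)
to_seat('big',0,0,side=.3)"
```

```text
t: 14.7
ee_pos: [603.1, -140.8, 105.7]
orientation: [-1.591, -0.012, -0.474]
ft_force: [0.5, 1.7, -2.3]
width: 27.1
t 14.7 tcp [ 603.1 -140.8  105.7] x [ 0.911 -0.276  0.305] y [ 0.292 -0.089 -0.952] z [ 0.29   0.957 -0.001] q [-0.24  0.49  1.93 -0.04  0.41 -1.48] F [ 0.5  1.7 -2.3] w 27.1
torch in seat [-0.2  -0.64 19.88] rot [-0.0006  0.0021 -0.0006]
out 0 tcp [ 613.  -142.8   88.6] dpos [ 10.   -2.  -17.1] drot [-0.0004 -0.0021  0.0008] y [ 0.294 -0.089 -0.952]
```

```bash
python3 -m creep '[{"tx":2.5,"ty":0.2,"tz":-4,"rx":0,"ry":-0.002,"rz":0,"fingers":255},{"tx":5,"ty":-0.5,"tz":-8.5,"rx":0,"ry":-0.002,"rz":0,"fingers":255},{"tx":7.5,"ty":-1.2,"tz":-13,"rx":0,"ry":-0.002,"rz":0,"fingers":255},{"tx":7.5,"ty":-1.2,"tz":-13,"rx":0,"ry":-0.002,"rz":0,"fingers":255}]'; python3 st.py; python3 -c "
from look import *
inseat('big',0)
to_seat('big',0,0,side=.3)"
```

```text
t: 15.2
ee_pos: [610.9, -142.2, 92.2]
orientation: [-1.591, -0.014, -0.476]
ft_force: [3.4, -1.6, -8.3]
width: 27.2
t 15.2 tcp [ 610.9 -142.2   92.2] x [ 0.911 -0.276  0.307] y [ 0.294 -0.089 -0.952] z [ 0.291  0.957 -0.   ] q [-0.24  0.52  1.92 -0.05  0.39 -1.48] F [ 3.4 -1.6 -8.3] w 27.2
torch in seat [-0.1   0.3   4.27] rot [-0.0001 -0.0001 -0.001 ]
out 0 tcp [ 613.  -142.8   88.6] dpos [ 2.1 -0.6 -3.6] drot [-0.0003  0.0002  0.0009] y [ 0.294 -0.089 -0.952]
```

The force along the normal points inwards, so the clips are already drawing the barrel in. Pressing to the stop.

```bash
python3 -m creep '[{"tx":1.2,"ty":-0.4,"tz":-2,"rx":0,"ry":0,"rz":0,"fingers":255},{"tx":2.1,"ty":-0.6,"tz":-3.7,"rx":0,"ry":0,"rz":0,"fingers":255},{"tx":2.6,"ty":-0.8,"tz":-4.6,"rx":0,"ry":0,"rz":0,"fingers":255},{"tx":2.6,"ty":-0.8,"tz":-4.6,"rx":0,"ry":0,"rz":0,"fingers":255}]'; python3 st.py; python3 -c "
from look import *
inseat('big',0)"
```

```text
t: 15.7
ee_pos: [612.8, -142.7, 88.9]
orientation: [-1.591, -0.014, -0.475]
ft_force: [-5.9, 0.9, 5.8]
width: 27.6
t 15.7 tcp [ 612.8 -142.7   88.9] x [ 0.911 -0.276  0.307] y [ 0.294 -0.089 -0.952] z [ 0.29   0.957 -0.   ] q [-0.24  0.53  1.91 -0.05  0.38 -1.48] F [-5.9  0.9  5.8] w 27.6
torch in seat [-0.07  0.34  0.4 ] rot [-0.0001  0.0002 -0.0009]
```

```bash
python3 -m creep '[{"tx":1,"ty":-0.3,"tz":-1.7,"rx":0,"ry":0,"rz":0,"fingers":255},{"tx":1,"ty":-0.3,"tz":-1.7,"rx":0,"ry":0,"rz":0,"fingers":255}]'; python3 st.py; python3 -m creep '[{"tx":-1,"ty":0.3,"tz":1.7,"rx":0,"ry":0,"rz":0,"fingers":255},{"tx":-1,"ty":0.3,"tz":1.7,"rx":0,"ry":0,"rz":0,"fingers":0},{"tx":-1,"ty":0.3,"tz":1.7,"rx":0,"ry":0,"rz":0,"fingers":0},{"tx":-1,"ty":0.3,"tz":1.7,"rx":0,"ry":0,"rz":0,"fingers":0},{"tx":-1,"ty":0.3,"tz":1.7,"rx":0,"ry":0,"rz":0,"fingers":0}]';python3 st.py
```

```text
t: 15.95
ee_pos: [613.3, -142.9, 88.6]
orientation: [-1.591, -0.014, -0.475]
ft_force: [-15.5, 3.3, 24.1]
width: 27.8
t 15.95 tcp [ 613.3 -142.9   88.6] x [ 0.911 -0.276  0.307] y [ 0.294 -0.089 -0.952] z [ 0.29   0.957 -0.   ] q [-0.24  0.53  1.91 -0.05  0.38 -1.48] F [-15.5   3.3  24.1] w 27.8
t: 16.58
ee_pos: [613.3, -142.8, 88.3]
orientation: [-1.591, -0.014, -0.476]
ft_force: [-0.9, -0.5, -0.4]
width: 63.6
t 16.57 tcp [ 613.3 -142.8   88.3] x [ 0.911 -0.276  0.307] y [ 0.294 -0.089 -0.952] z [ 0.29   0.957 -0.   ] q [-0.24  0.53  1.91 -0.05  0.38 -1.48] F [-0.9 -0.5 -0.4] w 63.6
```

Rigid stop found (28 N, depth about 0.2 mm) and the torch released with zero force. Retract and check the pose.

```bash
python3 -m creep '[{"tx":0,"ty":0,"tz":0,"rx":0,"ry":0,"rz":0,"fingers":0},{"tx":-6,"ty":2,"tz":19,"rx":0,"ry":0,"rz":0,"fingers":0},{"tx":-20,"ty":6,"tz":65,"rx":0,"ry":0,"rz":0,"fingers":0},{"tx":-37,"ty":11,"tz":120,"rx":0,"ry":0,"rz":0,"fingers":0},{"tx":-50,"ty":60,"tz":150,"rx":0,"ry":0,"rz":0,"fingers":0},{"tx":-60,"ty":115,"tz":160,"rx":0,"ry":0,"rz":0,"fingers":0},{"tx":-70,"ty":170,"tz":160,"rx":0,"ry":0,"rz":0,"fingers":0},{"tx":-70,"ty":170,"tz":160,"rx":0,"ry":0,"rz":0,"fingers":0}]'; python3 st.py; python3 - <<'E'
from plan import *
lev(-.032,.21,(479.5,355.6,100))
lev(-.032,.21,(479.5,355.6,12.3))
for n,(x0,y0,x1,y1) in {'top':(345,115,480,228),'side':(257,70,390,178)}.items():
    I=ctrl.get_image(n)["pixels"];cv2.imwrite(f"pics/b3_{n}_raw.png",I);S=5;k=cv2.resize(I[y0:y1,x0:x1],None,fx=S,fy=S,interpolation=cv2.INTER_CUBIC)
    A=rackT(V)[0]@TILT
    for q in polys(n,BIG,(A,board(V,[(0,.3,38)])[0])): cv2.polylines(k,[np.round((q+.5-[x0,y0])*S-.5).astype(np.int32)],True,(0,255,0),1)
    cv2.imwrite(f"pics/b3_{n}.png",k[:600,:800])
E
```

```text
t: 17.58
ee_pos: [542.6, 30.4, 248.8]
orientation: [-1.59, -0.019, -0.472]
ft_force: [0.4, -0.1, 0.5]
width: 87.9
t 17.57 tcp [542.6  30.4 248.8] x [ 0.912 -0.272  0.308] y [ 0.295 -0.088 -0.951] z [0.286 0.958 0.   ] q [ 0.1   0.17  1.98 -0.18  0.7  -1.06] F [ 0.4 -0.1  0.5] w 87.9
y [-0.208  0.007 -0.978] dpos [ -63.1  325.2 -148.8] drot [0.0836 0.5178 0.2519]
y [-0.208  0.007 -0.978] dpos [ -63.1  325.2 -236.5] drot [0.0836 0.5178 0.2519]
```

View pics/b3_top.png

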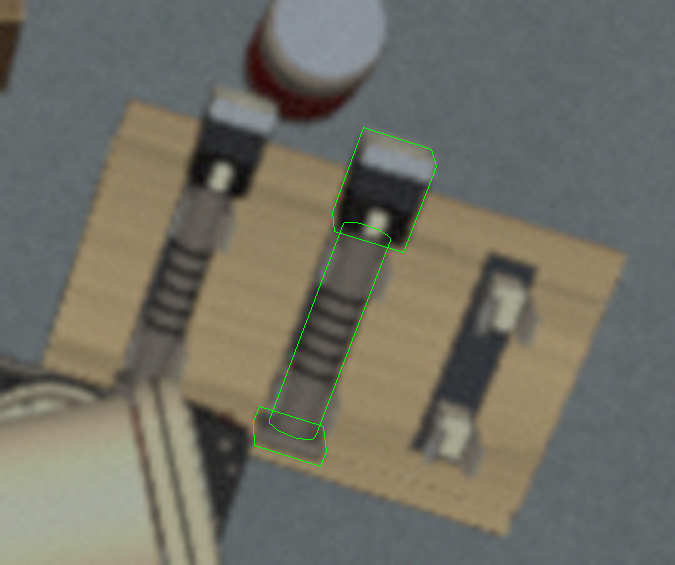

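View pics/b3_side.png

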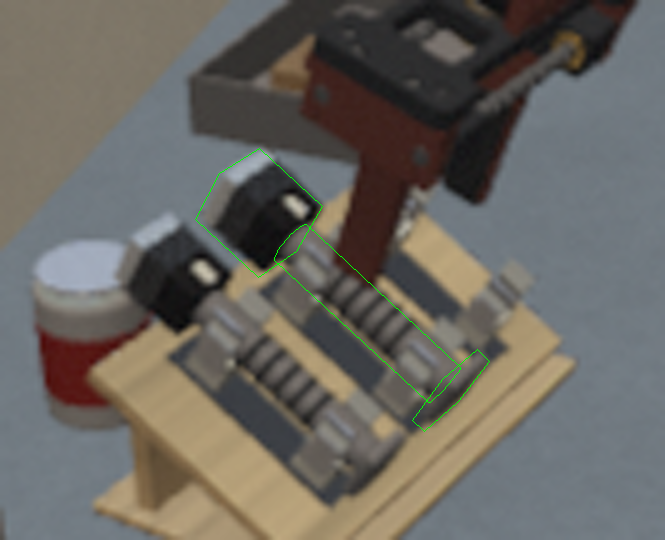

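The big torch sits in the wide clips at the same height and direction as the used one (head at top px ~(422,145)). Now the slim torch.

```bash
python3 -m creep '[{"tx":-12,"ty":60,"tz":-10,"rx":0.016,"ry":0.1,"rz":0.05,"fingers":0},{"tx":-63,"ty":325,"tz":-149,"rx":0.084,"ry":0.518,"rz":0.252,"fingers":0},{"tx":-63,"ty":325,"tz":-149,"rx":0.084,"ry":0.518,"rz":0.252,"fingers":0},{"tx":-63,"ty":325,"tz":-149,"rx":0.084,"ry":0.518,"rz":0.252,"fingers":0},{"tx":-63,"ty":325,"tz":-149,"rx":0.084,"ry":0.518,"rz":0.252,"fingers":0},{"tx":-63,"ty":325,"tz":-149,"rx":0.084,"ry":0.518,"rz":0.252,"fingers":0},{"tx":-63,"ty":325,"tz":-149,"rx":0.084,"ry":0.518,"rz":0.252,"fingers":0},{"tx":-63,"ty":325,"tz":-149,"rx":0.084,"ry":0.518,"rz":0.252,"fingers":0},{"tx":-63,"ty":325,"tz":-149,"rx":0.084,"ry":0.518,"rz":0.252,"fingers":0},{"tx":-63,"ty":325,"tz":-149,"rx":0.084,"ry":0.518,"rz":0.252,"fingers":0}]'; python3 st.py; python3 - <<'E'
from plan import *
lev(-.032,.21,(479.5,355.6,12.3))
E
```

```text
t: 18.92
ee_pos: [481.2, 351.2, 100.2]
orientation: [-1.562, 0.194, 0.135]
ft_force: [-0.4, -0.7, 0.6]
width: 87.6
t 18.93 tcp [481.2 351.2 100.2] x [ 0.977 -0.037 -0.208] y [-0.208  0.006 -0.978] z [ 0.038  0.999 -0.002] q [ 0.55  0.62  1.66  0.13  1.04 -1.06] F [-0.4 -0.7  0.6] w 87.6
y [-0.208  0.007 -0.978] dpos [ -1.7   4.4 -87.9] drot [0.0019 0.0002 0.0059]
```

```bash
python3 -m creep '[{"tx":-1,"ty":1.5,"tz":-25,"rx":0,"ry":0,"rz":0.002,"fingers":0},{"tx":-1,"ty":1.5,"tz":-45,"rx":0,"ry":0,"rz":0.002,"fingers":0},{"tx":-1,"ty":1.5,"tz":-45,"rx":0,"ry":0,"rz":0.002,"fingers":0},{"tx":-1,"ty":1.5,"tz":-45,"rx":0,"ry":0,"rz":0.002,"fingers":0}]'; python3 - <<'E'
from plan import *
lev(-.032,.21,(479.5,355.6,12.3))
E
```

```text
t: 19.42
ee_pos: [479.5, 353.7, 54.7]
orientation: [-1.563, 0.192, 0.138]
ft_force: [0.3, 0.1, -0.6]
width: 87.7
y [-0.208  0.007 -0.978] dpos [ -0.    1.9 -42.4] drot [ 0.0024 -0.0007  0.0023]
```

```bash
python3 -m creep '[{"tx":0,"ty":1.7,"tz":-25,"rx":0.002,"ry":0,"rz":0.002,"fingers":0},{"tx":0,"ty":1.7,"tz":-38,"rx":0.002,"ry":0,"rz":0.002,"fingers":0},{"tx":0,"ty":1.7,"tz":-42,"rx":0.002,"ry":0,"rz":0.002,"fingers":0},{"tx":0,"ty":1.7,"tz":-42,"rx":0.002,"ry":0,"rz":0.002,"fingers":0},{"tx":0,"ty":1.7,"tz":-42,"rx":0.002,"ry":0,"rz":0.002,"fingers":0}]'; python3 - <<'E'
from plan import *
lev(-.032,.21,(479.5,355.6,12.3))
E
```

```text
t: 20.05
ee_pos: [479.6, 355.6, 13.0]
orientation: [-1.561, 0.19, 0.14]
ft_force: [0.4, 0.1, 0.5]
width: 87.4
y [-0.208  0.007 -0.978] dpos [-0.1 -0.  -0.7] drot [ 0.     -0.0001  0.0001]
```

```bash
python3 -m creep '[{"tx":0,"ty":0,"tz":-0.5,"rx":0,"ry":0,"rz":0,"fingers":255},{"tx":0,"ty":0,"tz":-0.5,"rx":0,"ry":0,"rz":0,"fingers":255},{"tx":0,"ty":0,"tz":-0.5,"rx":0,"ry":0,"rz":0,"fingers":255},{"tx":0,"ty":0,"tz":-0.5,"rx":0,"ry":0,"rz":0,"fingers":255},{"tx":0,"ty":0,"tz":-0.5,"rx":0,"ry":0,"rz":0,"fingers":255},{"tx":0,"ty":0,"tz":-0.5,"rx":0,"ry":0,"rz":0,"fingers":255},{"tx":0,"ty":0,"tz":-0.5,"rx":0,"ry":0,"rz":0,"fingers":255},{"tx":0,"ty":0,"tz":-0.5,"rx":0,"ry":0,"rz":0,"fingers":255},{"tx":0,"ty":0,"tz":-0.5,"rx":0,"ry":0,"rz":0,"fingers":255},{"tx":0,"ty":0,"tz":-0.5,"rx":0,"ry":0,"rz":0,"fingers":255}]'; python3 st.py
```

```text
t: 21.3
ee_pos: [479.3, 355.4, 11.9]
orientation: [-1.561, 0.191, 0.14]
ft_force: [0.1, -0.1, -0.1]
width: 19.4
t 21.3 tcp [479.3 355.4  11.9] x [ 0.977 -0.031 -0.209] y [-0.209  0.006 -0.978] z [ 0.032  0.999 -0.   ] q [ 0.56  0.75  1.67  0.15  0.9  -1.08] F [ 0.1 -0.1 -0.1] w 19.4
```

```bash
python3 -m creep '[{"tx":0,"ty":0,"tz":0,"rx":0,"ry":0,"rz":0,"fingers":255},{"tx":0,"ty":0,"tz":0,"rx":0,"ry":0,"rz":0,"fingers":255}]'; python3 st.py; python3 - <<'E'
from workcell import ctrl
import cv2
b=ctrl.get_image("side")["pixels"]
cv2.imwrite("pics/g3.png",cv2.resize(b[190:310,250:400],None,fx=5,fy=5,interpolation=cv2.INTER_CUBIC))
E
```

```text
t: 21.55
ee_pos: [479.3, 355.4, 11.9]
orientation: [-1.561, 0.191, 0.14]
ft_force: [-0.2, 0.3, -0.3]
width: 19.4
t 21.55 tcp [479.3 355.4  11.9] x [ 0.977 -0.032 -0.209] y [-0.209  0.006 -0.978] z [ 0.032  0.999 -0.001] q [ 0.56  0.75  1.67  0.15  0.9  -1.08] F [-0.2  0.3 -0.3] w 19.4
```

View pics/g3.png

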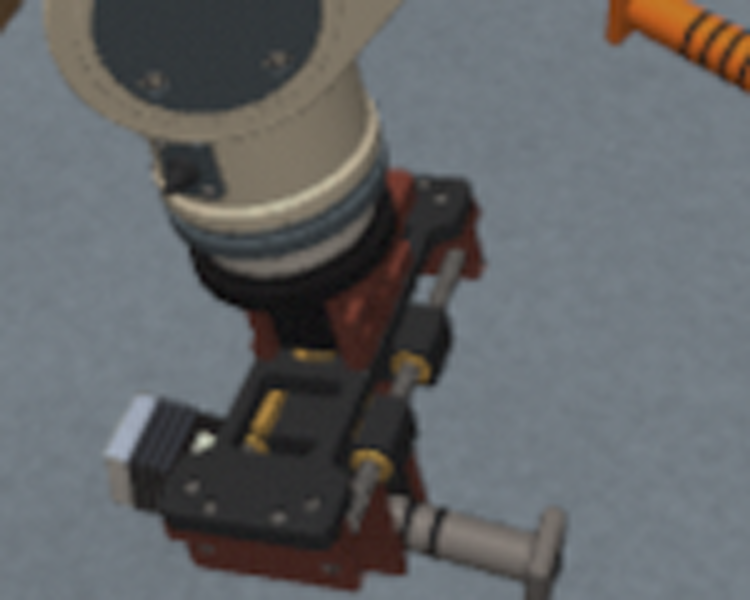

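The slim torch is gripped at 19.4 mm and lying level. Record the grasp and lift.

```bash
python3 - <<'E'
from plan import *
grasp('slim',(480.3,355.4,17),-.032)
E
python3 -m creep '[{"tx":0,"ty":0,"tz":40,"rx":0,"ry":0,"rz":0,"fingers":255},{"tx":0,"ty":0,"tz":100,"rx":0,"ry":0,"rz":0,"fingers":255},{"tx":0,"ty":0,"tz":160,"rx":0,"ry":0,"rz":0,"fingers":255},{"tx":0,"ty":0,"tz":220,"rx":0,"ry":0,"rz":0,"fingers":255},{"tx":0,"ty":0,"tz":260,"rx":0,"ry":0,"rz":0,"fingers":255},{"tx":0,"ty":0,"tz":260,"rx":0,"ry":0,"rz":0,"fingers":255},{"tx":0,"ty":0,"tz":260,"rx":0,"ry":0,"rz":0,"fingers":255},{"tx":0,"ty":0,"tz":260,"rx":0,"ry":0,"rz":0,"fingers":255}]'; python3 st.py; python3 - <<'E'
from plan import *
for u in(130,60,40,0): to_seat('slim',-90,u)
E
```

```text
[-0.1 -5.3  0. ]
t: 22.6
ee_pos: [478.3, 354.7, 269.6]
orientation: [-1.563, 0.193, 0.143]
ft_force: [0.1, 0.3, -1.9]
width: 19.2
t 22.6 tcp [478.3 354.7 269.6] x [ 0.977 -0.032 -0.212] y [-0.212  0.004 -0.977] z [ 0.032  0.999 -0.003] q [ 0.56  0.42  1.55  0.12  1.35 -1.02] F [ 0.1  0.3 -1.9] w 19.2
out 130 tcp [ 525.2 -210.5  202.5] dpos [  46.9 -565.3  -67.1] drot [-0.0835 -0.5217 -0.2551] y [ 0.294 -0.09  -0.951]
out 60 tcp [ 558.7 -220.7  141.9] dpos [  80.4 -575.4 -127.7] drot [-0.0835 -0.5217 -0.2551] y [ 0.294 -0.09  -0.951]
out 40 tcp [ 568.3 -223.6  124.6] dpos [  90.  -578.3 -145. ] drot [-0.0835 -0.5217 -0.2551] y [ 0.294 -0.09  -0.951]
out 0 tcp [ 587.4 -229.4   89.9] dpos [ 109.1 -584.1 -179.7] drot [-0.0835 -0.5217 -0.2551] y [ 0.294 -0.09  -0.951]
```

```bash
python3 -m creep '[{"tx":5,"ty":-58,"tz":0,"rx":-0.01,"ry":-0.06,"rz":-0.03,"fingers":255},{"tx":20,"ty":-240,"tz":0,"rx":-0.04,"ry":-0.25,"rz":-0.12,"fingers":255},{"tx":20,"ty":-240,"tz":0,"rx":-0.04,"ry":-0.25,"rz":-0.12,"fingers":255},{"tx":20,"ty":-240,"tz":0,"rx":-0.04,"ry":-0.25,"rz":-0.12,"fingers":255},{"tx":47,"ty":-565,"tz":0,"rx":-0.0835,"ry":-0.5217,"rz":-0.255,"fingers":255},{"tx":47,"ty":-565,"tz":0,"rx":-0.0835,"ry":-0.5217,"rz":-0.255,"fingers":255},{"tx":47,"ty":-565,"tz":0,"rx":-0.0835,"ry":-0.5217,"rz":-0.255,"fingers":255},{"tx":47,"ty":-565,"tz":0,"rx":-0.0835,"ry":-0.5217,"rz":-0.255,"fingers":255},{"tx":47,"ty":-565,"tz":0,"rx":-0.0835,"ry":-0.5217,"rz":-0.255,"fingers":255},{"tx":47,"ty":-565,"tz":0,"rx":-0.0835,"ry":-0.5217,"rz":-0.255,"fingers":255}]'
python3 -m creep '[{"tx":0,"ty":0,"tz":0,"rx":0,"ry":0,"rz":0,"fingers":255},{"tx":0,"ty":0,"tz":0,"rx":0,"ry":0,"rz":0,"fingers":255},{"tx":0,"ty":0,"tz":0,"rx":0,"ry":0,"rz":0,"fingers":255}]'; python3 st.py; python3 - <<'E'
from plan import *
for u in(130,40,0): to_seat('slim',-90,u)
E
```

```text
t: 23.85
ee_pos: [525.4, -212.9, 270.3]
orientation: [-1.589, -0.013, -0.479]
ft_force: [0.1, 0.0, -2.0]
width: 19.3
t: 24.22
ee_pos: [526.2, -208.0, 271.6]
orientation: [-1.589, -0.02, -0.475]
ft_force: [0.1, -0.5, -2.3]
width: 19.0
t 24.23 tcp [ 526.2 -208.   271.6] x [ 0.911 -0.273  0.31 ] y [ 0.298 -0.087 -0.951] z [0.287 0.958 0.002] q [-0.42  0.16  1.93  0.06  0.74 -1.74] F [ 0.1 -0.5 -2.3] w 19.0
out 130 tcp [ 525.2 -210.5  202.5] dpos [ -1.   -2.5 -69.1] drot [-0.0013  0.0031 -0.0034] y [ 0.294 -0.09  -0.951]
out 40 tcp [ 568.3 -223.6  124.6] dpos [  42.1  -15.6 -147.1] drot [-0.0013  0.0031 -0.0034] y [ 0.294 -0.09  -0.951]
out 0 tcp [ 587.4 -229.4   89.9] dpos [  61.2  -21.4 -181.7] drot [-0.0013  0.0031 -0.0034] y [ 0.294 -0.09  -0.951]
```

```bash
python3 -m creep '[{"tx":0,"ty":-2,"tz":-40,"rx":-0.001,"ry":0.003,"rz":-0.003,"fingers":255},{"tx":0,"ty":-2.5,"tz":-70,"rx":-0.001,"ry":0.003,"rz":-0.003,"fingers":255},{"tx":21,"ty":-9,"tz":-108,"rx":-0.001,"ry":0.003,"rz":-0.003,"fingers":255},{"tx":42,"ty":-15.5,"tz":-147,"rx":-0.001,"ry":0.003,"rz":-0.003,"fingers":255},{"tx":42,"ty":-15.5,"tz":-147,"rx":-0.001,"ry":0.003,"rz":-0.003,"fingers":255},{"tx":42,"ty":-15.5,"tz":-147,"rx":-0.001,"ry":0.003,"rz":-0.003,"fingers":255},{"tx":42,"ty":-15.5,"tz":-147,"rx":-0.001,"ry":0.003,"rz":-0.003,"fingers":255}]'; python3 st.py; python3 -c "
from look import *
look('s1','slim',SLIM,-90); to_seat('slim',-90,20,side=.3); to_seat('slim',-90,0,side=.3)
im=cv2.imread('pics/s1_top_raw.png').astype(np.float32).sum(2)
from rect import *
k,xs,ys=rect('top',im,V,38+40+17)
row=k[(xs>80)&(xs<92)].mean(0);g=cv2.GaussianBlur(np.gradient(row)[None],(0,0),3)[0];s=(ys>-130)&(ys<-50)
print(ys[s][g[s].argmin()],ys[s][g[s].argmax()])
"
```

```text
t: 25.1
ee_pos: [568.6, -225.0, 126.8]
orientation: [-1.592, -0.016, -0.479]
ft_force: [-0.8, 0.3, -2.0]
width: 19.6
t 25.1 tcp [ 568.6 -225.   126.8] x [ 0.909 -0.277  0.311] y [ 0.297 -0.091 -0.951] z [ 0.291  0.957 -0.001] q [-0.41  0.45  1.94  0.09  0.44 -1.76] F [-0.8  0.3 -2. ] w 19.6
torch in seat [ 1.72 -1.26 41.55] rot [-0.0008 -0.0031 -0.001 ]
out 20 tcp [ 578.  -226.2  107.3] dpos [  9.4  -1.  -19.4] drot [0.0011 0.0029 0.0017] y [ 0.294 -0.09  -0.951]
out 0 tcp [ 587.5 -229.1   89.9] dpos [ 18.9  -3.9 -36.7] drot [0.0011 0.0029 0.0017] y [ 0.294 -0.09  -0.951]
-68.80000000000325 -108.00000000000381
```

View pics/s1_top.png

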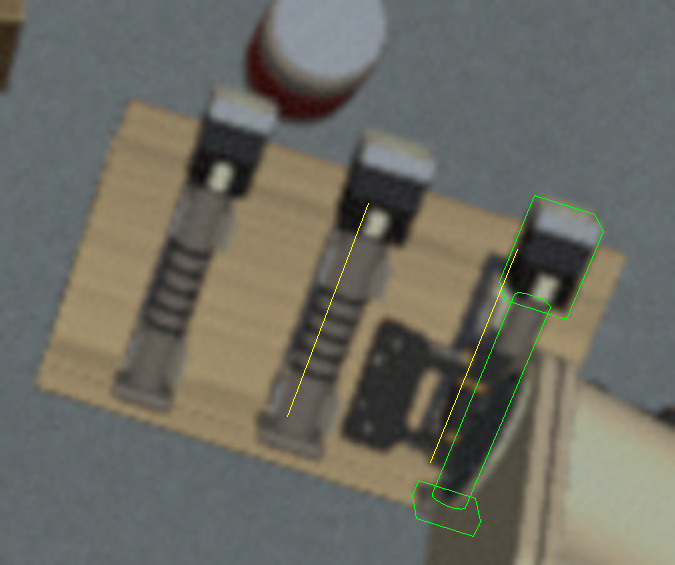

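View pics/s1_side.png

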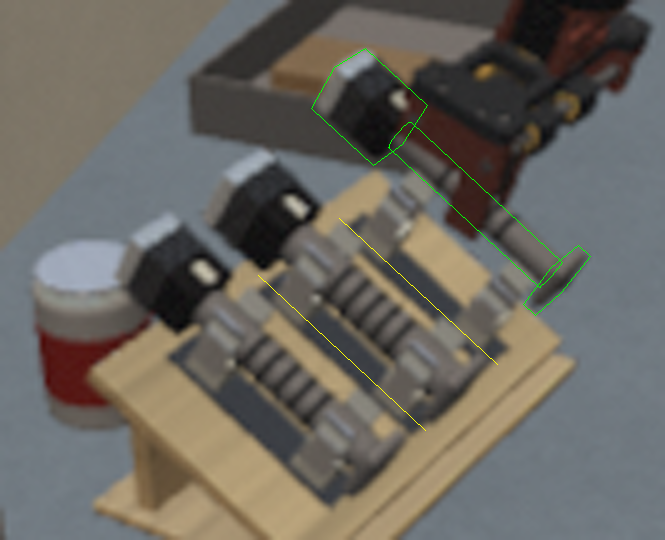

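The outline agrees with the held slim torch, which hangs about 1.5 mm to -y. Correct that and lower to the lips.

```bash
python3 -m creep '[{"tx":4,"ty":0.5,"tz":-8,"rx":0.001,"ry":0.003,"rz":0.002,"fingers":255},{"tx":9.4,"ty":-0.9,"tz":-19.4,"rx":0.001,"ry":0.003,"rz":0.002,"fingers":255},{"tx":9.4,"ty":-0.9,"tz":-19.4,"rx":0.001,"ry":0.003,"rz":0.002,"fingers":255},{"tx":9.4,"ty":-0.9,"tz":-19.4,"rx":0.001,"ry":0.003,"rz":0.002,"fingers":255}]'; python3 st.py; python3 -c "
from look import *
inseat('slim',-90)
to_seat('slim',-90,0,side=.4)
from rect import *
for f,y,h in(('b3',0,20),('b3',90,18),('s1',-90,57)):
  im=cv2.imread(f'pics/{f}_top_raw.png').astype(np.float32).sum(2)
  k,xs,ys=rect('top',im,V,38+h)
  row=k[(xs>76)&(xs<90)].mean(0);g=cv2.GaussianBlur(np.gradient(row)[None],(0,0),3)[0];s=(ys>y-40)&(ys<y+40)
  print(f,y,ys[s][g[s].argmax()])
"
```

```text
t: 25.7
ee_pos: [577.4, -226.0, 105.0]
orientation: [-1.59, -0.012, -0.472]
ft_force: [-0.9, 0.4, -1.7]
width: 19.5
t 25.7 tcp [ 577.4 -226.   105. ] x [ 0.912 -0.276  0.304] y [ 0.291 -0.088 -0.953] z [ 0.29   0.957 -0.   ] q [-0.41  0.49  1.93  0.09  0.41 -1.76] F [-0.9  0.4 -1.7] w 19.5
torch in seat [-1.62  0.35 18.29] rot [ 0.0004  0.0035 -0.    ]
out 0 tcp [ 587.6 -229.    89.9] dpos [ 10.1  -3.  -15. ] drot [-0.0013 -0.0033 -0.0002] y [ 0.294 -0.09  -0.951]
b3 0 -18.80000000000254
b3 90 72.79999999999876
s1 -90 -107.60000000000377
```

```bash
python3 -m creep '[{"tx":2.5,"ty":-0.8,"tz":-3.8,"rx":-0.001,"ry":-0.003,"rz":0,"fingers":255},{"tx":5,"ty":-1.5,"tz":-7.5,"rx":-0.001,"ry":-0.003,"rz":0,"fingers":255},{"tx":7.6,"ty":-2.3,"tz":-11.2,"rx":-0.001,"ry":-0.003,"rz":0,"fingers":255},{"tx":10,"ty":-3,"tz":-15,"rx":-0.001,"ry":-0.003,"rz":0,"fingers":255},{"tx":10,"ty":-3,"tz":-15,"rx":-0.001,"ry":-0.003,"rz":0,"fingers":255}]'; python3 st.py; python3 -c "
from look import *
inseat('slim',-90)
to_seat('slim',-90,0,side=.4)"
```

```text
t: 26.32
ee_pos: [587.7, -229.2, 90.4]
orientation: [-1.591, -0.015, -0.476]
ft_force: [-2.1, -0.2, 1.5]
width: 19.5
t 26.32 tcp [ 587.7 -229.2   90.4] x [ 0.911 -0.275  0.308] y [ 0.295 -0.09  -0.951] z [ 0.29   0.957 -0.   ] q [-0.41  0.53  1.91  0.09  0.39 -1.76] F [-2.1 -0.2  1.5] w 19.5
torch in seat [0.43 0.27 0.27] rot [ 0.0001 -0.0007  0.0002]
out 0 tcp [ 587.6 -229.    89.9] dpos [-0.2  0.2 -0.5] drot [ 0.0002  0.0006 -0.0002] y [ 0.294 -0.09  -0.951]
```

Depth is 0.27 mm. Press a little further to confirm the stop, then ease off and release.

```bash
python3 -m creep '[{"tx":0.7,"ty":-0.2,"tz":-1.3,"rx":0,"ry":0,"rz":0,"fingers":255},{"tx":1.2,"ty":-0.4,"tz":-2.2,"rx":0,"ry":0,"rz":0,"fingers":255},{"tx":1.2,"ty":-0.4,"tz":-2.2,"rx":0,"ry":0,"rz":0,"fingers":255}]'; python3 st.py;python3 -c "
from look import *
inseat('slim',-90)"; python3 -m creep '[{"tx":-1.2,"ty":0.4,"tz":2.2,"rx":0,"ry":0,"rz":0,"fingers":255},{"tx":-1.2,"ty":0.4,"tz":2.2,"rx":0,"ry":0,"rz":0,"fingers":0},{"tx":-1.2,"ty":0.4,"tz":2.2,"rx":0,"ry":0,"rz":0,"fingers":0},{"tx":-1.2,"ty":0.4,"tz":2.2,"rx":0,"ry":0,"rz":0,"fingers":0},{"tx":-1.2,"ty":0.4,"tz":2.2,"rx":0,"ry":0,"rz":0,"fingers":0}]';python3 st.py
```

```text
t: 26.7
ee_pos: [587.9, -229.2, 90.1]
orientation: [-1.591, -0.015, -0.475]
ft_force: [-19.0, 4.2, 28.3]
width: 19.4
t 26.7 tcp [ 587.9 -229.2   90.1] x [ 0.911 -0.275  0.308] y [ 0.295 -0.089 -0.951] z [ 0.29   0.957 -0.   ] q [-0.41  0.53  1.91  0.09  0.39 -1.76] F [-19.    4.2  28.3] w 19.4
torch in seat [ 0.45  0.26 -0.02] rot [ 0.0003 -0.0001  0.0002]
t: 27.32
ee_pos: [587.7, -229.0, 90.3]
orientation: [-1.591, -0.016, -0.476]
ft_force: [0.1, -0.1, 0.3]
width: 55.7
t 27.32 tcp [ 587.7 -229.    90.3] x [ 0.911 -0.275  0.308] y [ 0.295 -0.09  -0.951] z [ 0.29   0.957 -0.   ] q [-0.41  0.53  1.91  0.09  0.39 -1.76] F [ 0.1 -0.1  0.3] w 55.7
```

Home against the stop (34 N, depth about 0). Retract clear of everything and look.

```bash
python3 -m creep '[{"tx":0,"ty":0,"tz":0,"rx":0,"ry":0,"rz":0,"fingers":0},{"tx":0,"ty":0,"tz":0,"rx":0,"ry":0,"rz":0,"fingers":0},{"tx":-6,"ty":2,"tz":19,"rx":0,"ry":0,"rz":0,"fingers":0},{"tx":-20,"ty":6,"tz":65,"rx":0,"ry":0,"rz":0,"fingers":0},{"tx":-37,"ty":11,"tz":120,"rx":0,"ry":0,"rz":0,"fingers":0},{"tx":-70,"ty":0,"tz":160,"rx":0,"ry":0,"rz":0,"fingers":0},{"tx":-110,"ty":-40,"tz":180,"rx":0,"ry":0,"rz":0,"fingers":0},{"tx":-150,"ty":-80,"tz":190,"rx":0,"ry":0,"rz":0,"fingers":0},{"tx":-170,"ty":-130,"tz":190,"rx":0,"ry":0,"rz":0,"fingers":0},{"tx":-170,"ty":-130,"tz":190,"rx":0,"ry":0,"rz":0,"fingers":0}]'; python3 st.py; python3 - <<'E'
from plan import *
for n,(x0,y0,x1,y1) in {'top':(345,115,480,228),'side':(257,70,390,178)}.items():
    I=ctrl.get_image(n)["pixels"];cv2.imwrite(f"pics/f_{n}_raw.png",I);S=5;k=cv2.resize(I[y0:y1,x0:x1],None,fx=S,fy=S,interpolation=cv2.INTER_CUBIC)
    A=rackT(V)[0]@TILT
    for P,y in((BIG,.3),(SLIM,-89.7)):
      for q in polys(n,P,(A,board(V,[(0,y,38)])[0])): cv2.polylines(k,[np.round((q+.5-[x0,y0])*S-.5).astype(np.int32)],True,(0,255,0),1)
    cv2.imwrite(f"pics/f_{n}.png",k[:600,:800])
E
```

```text
t: 28.58
ee_pos: [416.3, -362.1, 281.1]
orientation: [-1.592, -0.013, -0.48]
ft_force: [-0.8, -0.6, 0.0]
width: 87.7
t 28.57 tcp [ 416.3 -362.1  281.1] x [ 0.909 -0.279  0.31 ] y [ 0.295 -0.092 -0.951] z [ 0.294  0.956 -0.001] q [-0.82  0.14  1.93  0.21  0.8  -2.22] F [-0.8 -0.6  0. ] w 87.7
```

View pics/f_top.png

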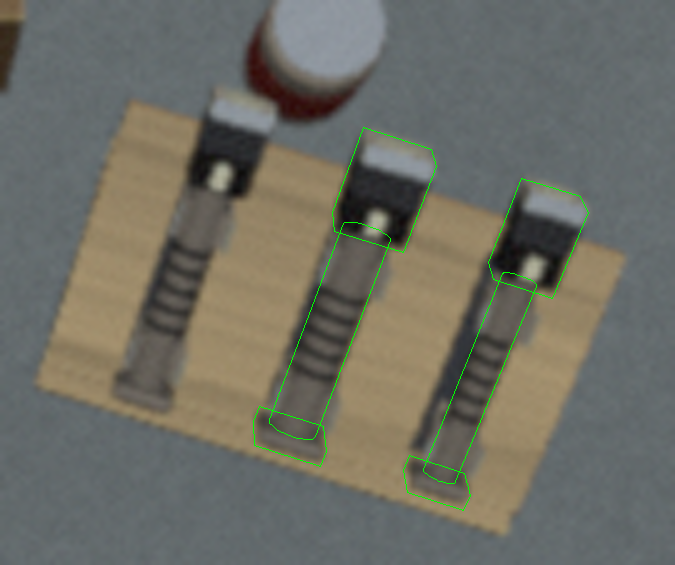

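View pics/f_side.png

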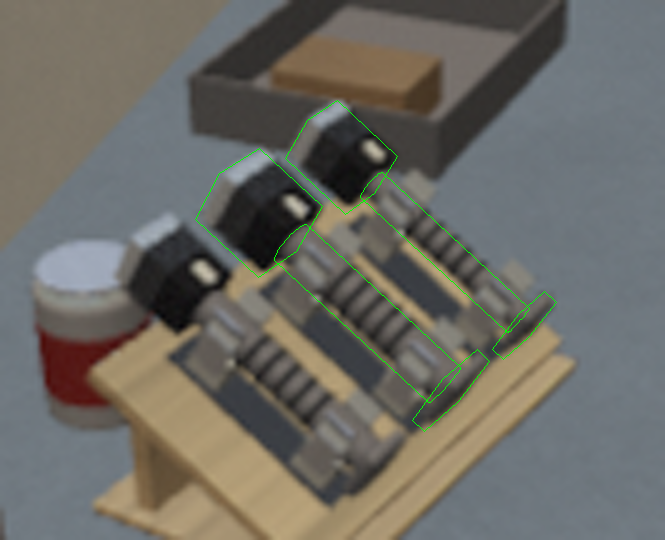

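View pics/f_top_raw.png

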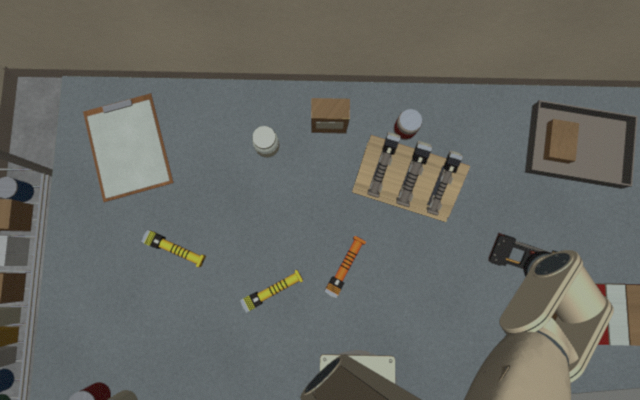

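All three torches lie parallel with heads up. The can, carton and jar are at their starting pixels ((408,122), (330,115), (264,140)), and the arm is clear. Handing in.

```bash
python3 -m creep '[{"tx":0,"ty":0,"tz":0,"rx":0,"ry":0,"rz":0,"fingers":0},{"tx":0,"ty":0,"tz":0,"rx":0,"ry":0,"rz":0,"fingers":0},{"tx":0,"ty":0,"tz":0,"rx":0,"ry":0,"rz":0,"fingers":0},{"tx":0,"ty":0,"tz":0,"rx":0,"ry":0,"rz":0,"fingers":0}]'; python3 -c "
from workcell import ctrl
print(ctrl.close_job())"
```

```text
t: 29.18
ee_pos: [417.9, -358.6, 280.4]
orientation: [-1.591, -0.016, -0.475]
ft_force: [0.3, 0.5, -1.0]
width: 87.8
the job is handed in; nothing more can be done
None
```

Both torches are back on the rack with their lamp heads up the slope: the big one in the wide (middle) clips, the slim one in the narrow (right) clips. I handed the job in at about 29 s.

- **Regrasp:** my first try at the big torch, holding it square to the board, ran joint 5 to its 0.11 limit. I set the torch back on the table and gripped it again with the tool leaning about 12°. I gripped the slim torch that way from the start.
- **Seating:** I pressed each torch until it met a rigid stop (about 29 N for the big one, 34 N for the slim one). By the arm's reading, just before release each was within about 0.5 mm of home in depth and sideways, and within 0.5 mm along the slope. These figures rest on my camera fit of the rack, which is good to 1–2 mm.
- **Final pictures:** both torches lie parallel to the one already there, and the can, carton and jar show no movement. The gripper was open and well clear, with about zero force.
- **Disagreement:** the side camera sets everything on the rack about 3 mm further to -y than the top camera does. It showed the same shift for the torch in the gripper, so I took it as a calibration bias and relied on the top view and the arm.

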